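# Put the glass lids away in the clamped lid holder

### The arm

A 6-joint arm with a two-finger parallel gripper is mounted at the origin on the work surface. World frame = base frame: x ahead of the robot, y to its left, z up, the work surface at z = 0. Lengths are in m, angles in rad, forces in N, time in s.
With the tool pointing down it reaches from about 0.35 to 0.975 m from the base axis. Payload 4.9 kg.
Tool frame: the origin (TCP) lies at the very end of the fingers, on their centre line; the grasp point (between the pads) lies 19 mm behind it; z points along the fingers, x is the direction in which the jaws open and shut, and the axes are right-handed (so a half turn about z gives the same grasp; the last joint's range is limited). The gripper opens to 85 mm and grips with 20 to 120 N. Pads are 22 mm wide; open, the fingers measure 114 mm over their backs; the gripper's body (76 mm by 85 mm) begins 54 mm behind the grasp point. The pads swing forward as they close: fully open they stand 13 mm farther back than shut.
Start: joints at [-1.369, 0.053, 1.613, -0, 1.476, -0.119], TCP at [0.197, -0.593, 0.231] pointing down, gripper open.
Joint ranges: [-3.01, 3.01], [-1.01, 2.22], [0.06, 2.58], [-1.02, 4.17], [0.09, 2.62], [-3.14, 3.14]. Speed limits (rad/s): [2.57, 2.57, 3.14, 3.14, 3.14, 3.14].

### API

Orientations are given as a rotation vector (axis times angle).
In Python, from station import monitor, imaging, ticket gives the robot as it stands.
- The arm moves only by the tool step_arm, never from a script. Its argument "targets" is one flat list of numbers, 4 for each row, row after row: the shift along the tool's x, y, z in m, then the turn about the tool's z in rad. In form: [tx, ty, tz, roll, tx, ty, tz, roll, ...]. A call has 1 to 12 rows; each row is the pose to reach, as a shift and turn from the pose measured when the call began, along the tool's axes at that moment; what a row does not reach only later rows make up. A row lasts 1/12 s, in which the tool goes at most 41.7 mm and 7.16 degrees, less where a joint would pass 70% of its speed; a pose out of reach is approached as far as the arm can. A call with a gripper value outside its range is refused whole. "grip" is the finger opening in m, from 0 to 0.0854, set as the call begins (left out, the last holds). The fingers move at their own pace and stop on an object; "force" is the grip in N (left out, the last holds). Time passes only in rows, so rows that repeat a pose let the fingers close. It gives the time, the measured TCP pose, the force and the opening at its end, in the units of the state.
- monitor.get_obs(): the state, without advancing time (a new reading comes with each control period).
- imaging.get_image(name): name is "scene" or "top" or "wrist"; returns a dict with "color" (420x560x3 uint8, red, green, blue), "depth" (420x560 float32, m along the optical axis (not along the pixel's ray), 0 where there is no reading), "fov_y" (degrees; the focal length in pixels is half the picture's height over the tangent of half this angle, whatever the lens; pixels are square), "cx", "cy" (the principal point, pixels), "R" (3x3) and "t" (3): a world point X has camera coordinates R X + t. Camera axes: x right, y down, z forward; pixel columns grow to the right and rows downward; lengths in m; the calibration is good to about 2 mm. The wrist camera is an equidistant fisheye: a pixel r from the principal point sees the ray r / f radians off the axis. A picture is of the moment at which its call begins.
- ticket.finish_job(): hands the job in, once; it reports no verdict.
Trained networks look in a picture, given as the dict that the camera call returned (one of the last four; its "shot" number tells which), for a name from the list of things; names that differ only in an ending like _2 or _b are one class to them, and where a whole thing is asked for, a point or a joint stands for the part that bears it (a point fixed in the world has none). Each returns a list of dicts, best first, with "score" (0 to 1); they miss things now and then, are a little off and sometimes report something else, mostly with a low value. They report only what shows in the picture. A call takes as long as a camera call. They do not tell look-alikes from the thing itself.
- imaging.search_frame(name, picture): "uv" ([column, row] in pixels, amid what is visible of it).
- imaging.mark_of(name, picture): "uv" ([column, row] in pixels: a listed point, or the origin of a listed thing).
The state is a dict: "t": time; "q": joint angles; "dq": joint speeds; "effort": joint torques, N m; "tool_pos": TCP position; "tool_rot": TCP orientation; "contact_force": force on the tool from outside, world axes, zero at the start; "wrist_torque": the same for the moment, N m; "opening": finger opening in m.
Only numpy, scipy, OpenCV 4.12 (cv2) and the standard library are available. Lean on these libraries where they do the work, as an engineer would, in place of code of your own. Each camera call takes 0.05 s, during which the arm holds its last target.

### The job

The wind is getting up on the roof, so put every glass lid away in the steel lid holder: loosen its clamp knob, slide the holding bar fully back, and set each lid, knob up, on a rest of its own so that it lies on all three pads and cannot rock. Once all of them are seated, slide the bar fully forward over their edges and tighten the knob again. Leave the other things on the bench where they are.

Things in the scene. Friction and masses are not known exactly. Their poses are not given: they have to be found in the camera images.
- lid1: small round lid of clear glass with a steel edge, 100 mm across, edge 10 mm thick, about 180 g, with a black upright knob in the middle (26 mm across, from 14 to 52 mm above the underside). Origin: centre of the underside; z up out of the knob. All lids are alike; two or three are present, the absent one is None
- lid2: small round lid of clear glass with a steel edge, 100 mm across, edge 10 mm thick, about 180 g, with a black upright knob in the middle (26 mm across, from 14 to 52 mm above the underside). Origin: centre of the underside; z up out of the knob. All lids are alike; two or three are present, the absent one is None
- lid3: small round lid of clear glass with a steel edge, 100 mm across, edge 10 mm thick, about 180 g, with a black upright knob in the middle (26 mm across, from 14 to 52 mm above the underside). Origin: centre of the underside; z up out of the knob. All lids are alike; two or three are present, the absent one is None
- rest1 (a point): rest 1 of 3 on the steel lid holder (row along the holder's y, 125 mm apart): the point 35 mm above the bench, midway between the rest's three rubber pads and level with their tops; a seated lid has its origin here. x axis: from the robot's side across the holder towards the bar. Outside the pads three upright prongs, 2.5 mm clear of a centred lid's edge, rise 12 mm above the pads; a lid lying on a prong rocks and is not seated
- rest1_pad_a: round-topped rubber pad of rest 1 (the near one, on the rest's -x side), 12 mm across, 42 mm from the rest's middle. Origin: top of the pad
- rest1_pad_b: round-topped rubber pad of rest 1 (the far left one), 12 mm across, 42 mm from the rest's middle. Origin: top of the pad
- rest1_pad_c: round-topped rubber pad of rest 1 (the far right one), 12 mm across, 42 mm from the rest's middle. Origin: top of the pad
- rest2 (a point): rest 2 of 3 on the steel lid holder (row along the holder's y, 125 mm apart): the point 35 mm above the bench, midway between the rest's three rubber pads and level with their tops; a seated lid has its origin here. x axis: from the robot's side across the holder towards the bar. Outside the pads three upright prongs, 2.5 mm clear of a centred lid's edge, rise 12 mm above the pads; a lid lying on a prong rocks and is not seated
- rest2_pad_a: round-topped rubber pad of rest 2 (the near one, on the rest's -x side), 12 mm across, 42 mm from the rest's middle. Origin: top of the pad
- rest2_pad_b: round-topped rubber pad of rest 2 (the far left one), 12 mm across, 42 mm from the rest's middle. Origin: top of the pad
- rest2_pad_c: round-topped rubber pad of rest 2 (the far right one), 12 mm across, 42 mm from the rest's middle. Origin: top of the pad
- rest3 (a point): rest 3 of 3 on the steel lid holder (row along the holder's y, 125 mm apart): the point 35 mm above the bench, midway between the rest's three rubber pads and level with their tops; a seated lid has its origin here. x axis: from the robot's side across the holder towards the bar. Outside the pads three upright prongs, 2.5 mm clear of a centred lid's edge, rise 12 mm above the pads; a lid lying on a prong rocks and is not seated
- rest3_pad_a: round-topped rubber pad of rest 3 (the near one, on the rest's -x side), 12 mm across, 42 mm from the rest's middle. Origin: top of the pad
- rest3_pad_b: round-topped rubber pad of rest 3 (the far left one), 12 mm across, 42 mm from the rest's middle. Origin: top of the pad
- rest3_pad_c: round-topped rubber pad of rest 3 (the far right one), 12 mm across, 42 mm from the rest's middle. Origin: top of the pad
- holding_bar (a joint): position of the holding bar: a steel bar along the back of the holder that slides along the holder's x. 0 = fully forward (closed): its three flat fingers, undersides 50 mm above the bench, reach 14 mm over the back edges of the rests; 0.04 m = fully back (stop), all rests free from above. Slides with about 1.5 N once the clamp is loose, and stays where it is left; the tight clamp holds it against about 30 N
- bar_grip (a point): black upright handle at the middle of the holding bar, 24 mm along x, 16 mm along y, 46 mm tall from 61 to 107 mm above the bench. This point is on its axis, 92 mm above the bench; it moves with the bar; x is the bar's sliding direction (back)
- clamp_knob (a joint): angle of the clamp knob: 0 = tight (stop), growing anticlockwise seen from above; the bar is free from about 1 rad on; stop at 1.5 rad. Turning takes about 0.2 N m; it stays where it is left
- knob_grip (a point): grip of the clamp knob, at the +y end of the holder: black upright bar 46 mm long (its x), 14 mm thick (its y), 36 mm tall, from 85 to 121 mm above the bench, over a steel bridge whose top is 79 mm above the bench. This point is on the turning axis, 107 mm above the bench; it turns with the knob
- spice_tin: bystander: closed steel spice tin, 59 mm across, 60 mm tall. Origin: underside
- tumbler: bystander: glass tumbler, 60 mm across, 78 mm tall. Origin: underside
- plate: bystander: white melamine plate, 190 mm across. Origin: underside
- ladle: bystander: aluminium ladle lying flat, 280 mm long. Origin: underside
- salt_jar: bystander: small jar of salt, 60 mm across, 85 mm tall. Origin: underside
There are look-alikes about, which are no part of the job. What is shaped like the lid1 but blue or pink is not meant.

How it is judged:
On the way, in this order (a step that is already met when the one before it is completed fails the run):
1. the clamp knob is loosened (turned at least 0.9 rad from tight) (value of joint clamp_knob above 0.9 rad), for 0.2 s.
2. the holding bar is slid fully back (within 5 mm) (value of joint holding_bar above 0.035 m), for 0.2 s.
3. every lid present lies seated on the three pads of a rest of its own, the bar still back (((horizontal distance between lid1 and rest1 below 0.008 m and angle between lid1's own z axis and vertical below 0.035 rad and contact force between lid1 and rest1_pad_a above 0.12 N and contact force between lid1 and rest1_pad_b above 0.12 N and contact force between lid1 and rest1_pad_c above 0.12 N) or (horizontal distance between lid1 and rest2 below 0.008 m and angle between lid1's own z axis and vertical below 0.035 rad and contact force between lid1 and rest2_pad_a above 0.12 N and contact force between lid1 and rest2_pad_b above 0.12 N and contact force between lid1 and rest2_pad_c above 0.12 N) or (horizontal distance between lid1 and rest3 below 0.008 m and angle between lid1's own z axis and vertical below 0.035 rad and contact force between lid1 and rest3_pad_a above 0.12 N and contact force between lid1 and rest3_pad_b above 0.12 N and contact force between lid1 and rest3_pad_c above 0.12 N)) and ((horizontal distance between lid2 and rest1 below 0.008 m and angle between lid2's own z axis and vertical below 0.035 rad and contact force between lid2 and rest1_pad_a above 0.12 N and contact force between lid2 and rest1_pad_b above 0.12 N and contact force between lid2 and rest1_pad_c above 0.12 N) or (horizontal distance between lid2 and rest2 below 0.008 m and angle between lid2's own z axis and vertical below 0.035 rad and contact force between lid2 and rest2_pad_a above 0.12 N and contact force between lid2 and rest2_pad_b above 0.12 N and contact force between lid2 and rest2_pad_c above 0.12 N) or (horizontal distance between lid2 and rest3 below 0.008 m and angle between lid2's own z axis and vertical below 0.035 rad and contact force between lid2 and rest3_pad_a above 0.12 N and contact force between lid2 and rest3_pad_b above 0.12 N and contact force between lid2 and rest3_pad_c above 0.12 N)) and ((horizontal distance between lid3 and rest1 below 0.008 m and angle between lid3's own z axis and vertical below 0.035 rad and contact force between lid3 and rest1_pad_a above 0.12 N and contact force between lid3 and rest1_pad_b above 0.12 N and contact force between lid3 and rest1_pad_c above 0.12 N) or (horizontal distance between lid3 and rest2 below 0.008 m and angle between lid3's own z axis and vertical below 0.035 rad and contact force between lid3 and rest2_pad_a above 0.12 N and contact force between lid3 and rest2_pad_b above 0.12 N and contact force between lid3 and rest2_pad_c above 0.12 N) or (horizontal distance between lid3 and rest3 below 0.008 m and angle between lid3's own z axis and vertical below 0.035 rad and contact force between lid3 and rest3_pad_a above 0.12 N and contact force between lid3 and rest3_pad_b above 0.12 N and contact force between lid3 and rest3_pad_c above 0.12 N)) and value of joint holding_bar above 0.03 m), for 0.3 s.
4. the holding bar is slid fully forward over the lids (within 4 mm) (value of joint holding_bar below 0.004 m), for 0.2 s.
5. the clamp knob is tightened (within 0.2 rad of its stop) (value of joint clamp_knob below 0.2 rad), for 0.2 s.
At the end, for the whole second after the job is handed in: Every lid present lies level within 2 degrees and within 8 mm of the middle of a rest, bearing on all three of its pads (more than 0.12 N on each); the holding bar is within 4 mm of fully forward and the clamp knob within 0.2 rad of tight (((horizontal distance between lid1 and rest1 below 0.008 m and angle between lid1's own z axis and vertical below 0.035 rad and contact force between lid1 and rest1_pad_a above 0.12 N and contact force between lid1 and rest1_pad_b above 0.12 N and contact force between lid1 and rest1_pad_c above 0.12 N) or (horizontal distance between lid1 and rest2 below 0.008 m and angle between lid1's own z axis and vertical below 0.035 rad and contact force between lid1 and rest2_pad_a above 0.12 N and contact force between lid1 and rest2_pad_b above 0.12 N and contact force between lid1 and rest2_pad_c above 0.12 N) or (horizontal distance between lid1 and rest3 below 0.008 m and angle between lid1's own z axis and vertical below 0.035 rad and contact force between lid1 and rest3_pad_a above 0.12 N and contact force between lid1 and rest3_pad_b above 0.12 N and contact force between lid1 and rest3_pad_c above 0.12 N)) and ((horizontal distance between lid2 and rest1 below 0.008 m and angle between lid2's own z axis and vertical below 0.035 rad and contact force between lid2 and rest1_pad_a above 0.12 N and contact force between lid2 and rest1_pad_b above 0.12 N and contact force between lid2 and rest1_pad_c above 0.12 N) or (horizontal distance between lid2 and rest2 below 0.008 m and angle between lid2's own z axis and vertical below 0.035 rad and contact force between lid2 and rest2_pad_a above 0.12 N and contact force between lid2 and rest2_pad_b above 0.12 N and contact force between lid2 and rest2_pad_c above 0.12 N) or (horizontal distance between lid2 and rest3 below 0.008 m and angle between lid2's own z axis and vertical below 0.035 rad and contact force between lid2 and rest3_pad_a above 0.12 N and contact force between lid2 and rest3_pad_b above 0.12 N and contact force between lid2 and rest3_pad_c above 0.12 N)) and ((horizontal distance between lid3 and rest1 below 0.008 m and angle between lid3's own z axis and vertical below 0.035 rad and contact force between lid3 and rest1_pad_a above 0.12 N and contact force between lid3 and rest1_pad_b above 0.12 N and contact force between lid3 and rest1_pad_c above 0.12 N) or (horizontal distance between lid3 and rest2 below 0.008 m and angle between lid3's own z axis and vertical below 0.035 rad and contact force between lid3 and rest2_pad_a above 0.12 N and contact force between lid3 and rest2_pad_b above 0.12 N and contact force between lid3 and rest2_pad_c above 0.12 N) or (horizontal distance between lid3 and rest3 below 0.008 m and angle between lid3's own z axis and vertical below 0.035 rad and contact force between lid3 and rest3_pad_a above 0.12 N and contact force between lid3 and rest3_pad_b above 0.12 N and contact force between lid3 and rest3_pad_c above 0.12 N)) and value of joint holding_bar below 0.004 m and value of joint clamp_knob below 0.2 rad); the robot touches nothing.
It fails at once if the spice tin is moved more than 5 cm or tipped over (distance of spice_tin from where it was at the start of the episode above 0.05 m or angle between spice_tin's own z axis and vertical above 0.5 rad).
It fails at once if the tumbler is moved more than 5 cm or tipped over (distance of tumbler from where it was at the start of the episode above 0.05 m or angle between tumbler's own z axis and vertical above 0.5 rad).
It fails at once if the plate is moved more than 5 cm or tipped over (distance of plate from where it was at the start of the episode above 0.05 m or angle between plate's own z axis and vertical above 0.5 rad).
It fails at once if the ladle is moved more than 5 cm or tipped over (distance of ladle from where it was at the start of the episode above 0.05 m or angle between ladle's own z axis and vertical above 0.5 rad).
It fails at once if the salt jar is moved more than 5 cm or tipped over (distance of salt_jar from where it was at the start of the episode above 0.05 m or angle between salt_jar's own z axis and vertical above 0.5 rad).
Of lid1, lid2, lid3 only 2 to 3 are there at a start; the rules pass over those that are not, and their reading is None.
At some moment in a run one of lid1, lid2, lid3 may be knocked a few centimetres aside while the robot is not near it.
Once in a run the grip may slacken for a moment while it holds something.
It also fails if it takes over 210 s, if anything falls off the work surface, if the arm or the gripper's body presses on something with over 40 N, if the wrist force passes 120 N, or if a joint passes its speed limit or range.

## Working session

There is one attempt and no reset: what is moved stays moved. The work goes in short steps, Python scripts to look and compute and a tool call to move; the robot and the scene stay as the last step left them, time stands still between calls to the robot, and variables do not carry over. Pictures are saved under pics/ and viewed, and the job is handed in when it is done.

Besides the shell and the picture viewer there is one more tool, called after ">>>" by a JSON object that holds its "fn" and its "kwargs". step_arm: Moves the arm, as the interface text tells. Its arguments: {"type":"object","properties":{"targets":{"type":"array","items":{"type":"number"}},"grip":{"type":"number"},"force":{"type":"number"}},"required":["targets"]}

```bash
ls; mkdir -p pics
cat > h.py <<'E'
import numpy as np, cv2
from station import monitor, imaging, ticket
from scipy.spatial.transform import Rotation as Ro
def f_of(p): return p["color"].shape[0]/2/np.tan(np.radians(p["fov_y"])/2)
def save(p,n,crop=None,s=1):
    c=p["color"][:,:,::-1]
    if crop: c=c[crop[1]:crop[3],crop[0]:crop[2]]
    if s!=1: c=cv2.resize(c,None,fx=s,fy=s,interpolation=cv2.INTER_CUBIC)
    cv2.imwrite("pics/"+n,c)
def ray(p,uv,fish=False):
    d=np.array([uv[0]-p["cx"],uv[1]-p["cy"]])/f_of(p)
    if fish:
        r=np.linalg.norm(d); v=np.r_[np.sin(r)*d/(r+1e-12),np.cos(r)]
    else: v=np.r_[d,1.]
    R=np.array(p["R"]); return -R.T@np.array(p["t"]), R.T@v
def at_z(p,uv,z,fish=False):
    o,v=ray(p,uv,fish); return o+v*(z-o[2])/v[2]
def dep(p,uv,fish=False):
    o,v=ray(p,uv,fish); d=float(p["depth"][int(round(uv[1])),int(round(uv[0]))])
    R=np.array(p["R"]); return o+v*d/(R@v)[2] if d>0 else None
def proj(p,X,fish=False):
    c=np.array(p["R"])@np.array(X)+np.array(p["t"])
    if fish:
        th=np.arctan2(np.hypot(c[0],c[1]),c[2]); k=th/np.hypot(c[0],c[1])
        return np.array([p["cx"],p["cy"]])+f_of(p)*k*c[:2]
    return np.array([p["cx"],p["cy"]])+f_of(p)*c[:2]/c[2]
def st():
    o=monitor.get_obs(); print({k:np.round(o[k],4) for k in ("t","q","tool_pos","tool_rot","contact_force","opening")}); return o
def delta(o,pos,yaw=None):
    """shift in tool axes to reach world pos"""
    R=Ro.from_rotvec(o["tool_rot"]).as_matrix()
    return np.round(R.T@(np.array(pos)-np.array(o["tool_pos"])),4), R
E
python3 - <<'E'
from h import *
o=st()
print(Ro.from_rotvec(o["tool_rot"]).as_matrix().round(3))
for n in ("scene","top","wrist"):
    p=imaging.get_image(n); save(p,n+"0.png"); print(n,p["fov_y"],p["cx"],p["cy"],-np.array(p["R"]).T@np.array(p["t"]))
    if n=="wrist": continue
    for k in ("lid1","rest1","bar_grip","knob_grip","rest1_pad_a"):
        for r in imaging.mark_of(k,p)[:6]: print(k,np.round(r["uv"],1),round(r["score"],2))
E
```

```text
pics
{'t': np.float64(0.0), 'q': array([-1.369 ,  0.0534,  1.6143, -0.    ,  1.476 , -0.119 ]), 'tool_pos': array([ 0.197 , -0.5925,  0.2301]), 'tool_rot': array([-2.5466e+00,  1.8374e+00,  2.4000e-03]), 'contact_force': array([ 0.3293,  1.0403, -0.3708]), 'opening': np.float64(0.0853)}
[[ 0.315 -0.949 -0.   ]
 [-0.949 -0.315  0.002]
 [-0.002 -0.    -1.   ]]
scene 57.82435681292156 279.9373266678907 211.4319062511443 [1.42504551 0.08816651 0.70229964]
lid1 [369.1 198.7] 0.95
lid1 [370.4 305.7] 0.85
lid1 [269.  224.6] 0.79
lid1 [380.8 226.7] 0.62
rest1 [337.8 238.9] 0.69
rest1 [331.4 231.5] 0.68
rest1 [249.  236.2] 0.67
rest1 [294.8 242.9] 0.67
bar_grip [292.9 239.9] 0.6
bar_grip [249.9 238.7] 0.59
knob_grip [369.4 221.2] 0.7
rest1_pad_a [249.3 230.7] 0.46
top 45.61113744546928 277.0775901058158 204.44233754617588 [0.36713081 0.0192086  1.6647927 ]
lid1 [193.6 278.9] 0.97
lid1 [214.4 131.1] 0.93
lid1 [293.4 230.6] 0.84
lid1 [186.8 228.1] 0.68
rest1 [307.7 183.2] 0.91
rest1 [232.9 189.7] 0.87
rest1 [271.3 184.9] 0.79
bar_grip [269.  162.1] 0.92
bar_grip [333.  238.3] 0.74
bar_grip [242.1 237.9] 0.57
knob_grip [204.2 181.2] 0.43
wrist 65.70646984690485 282.16204968382897 208.11099963336488 [ 0.26131541 -0.5726654   0.37381864]
```

View pics/scene0.png

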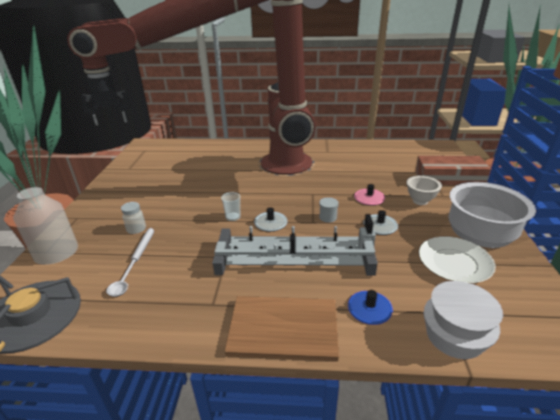

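View pics/top0.png

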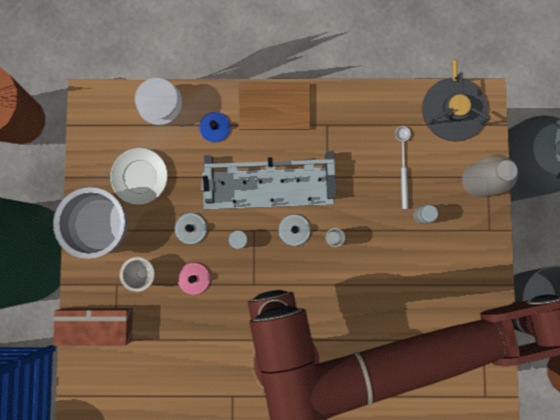

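Run:
```python
import cv2
c=cv2.imread("pics/top0.png")[100:320,150:400]
cv2.imwrite("pics/top0c.png",cv2.resize(c,None,fx=2.7,fy=2.7,interpolation=cv2.INTER_CUBIC))
```

```text
(no output)
```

View pics/top0c.png

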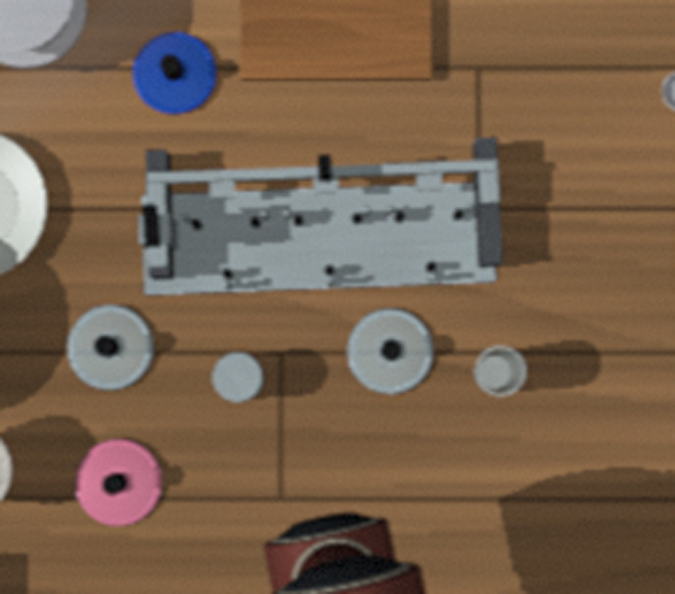

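Run:
```python
from h import *
p=imaging.get_image("top")
for n,uv,z in [("padA L",(150+228/2.7,100+272/2.7),.035),("padA M",(150+330/2.7,100+270/2.7),.035),("padA R",(150+431/2.7,100+267/2.7),.035),
 ("b1",(150+196/2.7,100+223/2.7),.035),("c1",(150+256/2.7,100+222/2.7),.035),("b3",(150+399/2.7,100+216/2.7),.035),("c3",(150+459/2.7,100+214/2.7),.035),
 ("bargrip",(150+324/2.7,100+166/2.7),.1),("knob",(150+151/2.7,100+226/2.7),.12),("lidA",(190.3,229),.01),("lidB",(294.3,230),.01),
 ("knobA",(150+107/2.7,100+346/2.7),.052),("knobB",(150+392/2.7,100+349/2.7),.052),("spice",(237.8,239.6),.06),("tumbler",(335,237.5),.07)]:
    print(n,at_z(p,uv,z).round(4), dep(p,uv))
```

```text
padA L [0.5253 0.1707 0.035 ] [0.52566038 0.17100884 0.03160163]
padA M [0.5277 0.0467 0.035 ] [0.52863607 0.04691157 0.02543489]
padA R [ 0.5313 -0.0759  0.035 ] [ 0.5315049  -0.07601803  0.03272668]
b1 [0.5854 0.2102 0.035 ] [0.58471033 0.20961194 0.03996654]
c1 [0.5865 0.137  0.035 ] [0.5873689  0.13745794 0.02883718]
b3 [ 0.5938 -0.0373  0.035 ] [ 0.5937277  -0.03726386  0.03518547]
c3 [ 0.5961 -0.1104  0.035 ] [ 0.5966334  -0.11063099  0.03151054]
bargrip [0.644  0.0528 0.1   ] [0.64238828 0.05261647 0.10912699]
knob [0.5705 0.2522 0.12  ] [0.57095388 0.25271537 0.11689129]
lidA [0.4337 0.3188 0.01  ] [0.4321761  0.31193124 0.04781938]
lidB [ 0.4303 -0.026   0.01  ] [ 0.428753   -0.02490382  0.05085553]
knobA [0.4348 0.3134 0.052 ] [0.4349892  0.31437984 0.04655717]
knobB [ 0.4311 -0.0277  0.052 ] [ 0.43102058 -0.027679    0.05394555]
spice [0.3977 0.1566 0.06  ] [0.39752708 0.1560186  0.06721187]
tumbler [ 0.4041 -0.1539  0.07  ] [ 0.40561501 -0.1608608   0.00578637]
```

View pics/wrist0.png

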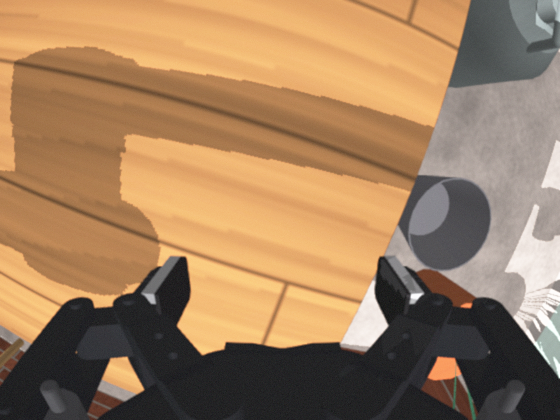

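```bash
cat >> h.py <<'E'
def wrap(a): return (a+np.pi)%(2*np.pi)-np.pi
def mv(pos,yaw=None):
    """tool-axis shift and roll from present pose to reach world pos with tool-x yaw (rad)"""
    o=monitor.get_obs(); R=Ro.from_rotvec(o["tool_rot"]).as_matrix()
    y0=np.arctan2(R[1,0],R[0,0]); d=R.T@(np.array(pos)-np.array(o["tool_pos"]))
    r=0 if yaw is None else -wrap(yaw-y0)
    print("pos",np.round(o["tool_pos"],4),"yaw",round(y0,4),"open",round(float(o["opening"]),4),"F",np.round(o["contact_force"],1),"t",round(float(o["t"]),2),"-> row",[round(float(v),4) for v in (*d,r)]); return d,r
E
python3 - <<'E'
from h import *
mv([.5,.07,.30],-1.541)
E
```

```text
pos [ 0.1971 -0.5931  0.2313] yaw -1.25 open 0.0853 F [-0.3  0.8 -0.5] t 0.7 -> row [-0.5338, -0.4966, -0.0687, 0.291]
```

>>> {"fn": "step_arm", "kwargs": {"targets": [0, 0, -0.07, 0, -0.2, -0.19, -0.07, 0.1, -0.5338, -0.4966, -0.0687, 0.291, -0.5338, -0.4966, -0.0687, 0.291, -0.5338, -0.4966, -0.0687, 0.291, -0.5338, -0.4966, -0.0687, 0.291, -0.5338, -0.4966, -0.0687, 0.291, -0.5338, -0.4966, -0.0687, 0.291, -0.5338, -0.4966, -0.0687, 0.291, -0.5338, -0.4966, -0.0687, 0.291, -0.5338, -0.4966, -0.0687, 0.291, -0.5338, -0.4966, -0.0687, 0.291]}}

```text
t: 1.7
tool_pos: [0.3878, -0.1748, 0.2915]
tool_rot: [-2.254, 2.189, -0.002]
contact_force: [1.4, -0.3, 0.3]
opening: 0.085
```

Run:
```python
from h import *
mv([.5,.07,.30],-1.541)
```

```text
pos [ 0.3878 -0.1748  0.2915] yaw -1.5415 open 0.085 F [ 1.4 -0.3  0.3] t 1.7 -> row [-0.2414, -0.1193, -0.0086, -0.0005]
```

>>> {"fn": "step_arm", "kwargs": {"targets": [-0.2414, -0.1193, -0.0086, 0, -0.2414, -0.1193, -0.0086, 0, -0.2414, -0.1193, -0.0086, 0, -0.2414, -0.1193, -0.0086, 0, -0.2414, -0.1193, -0.0086, 0, -0.2414, -0.1193, -0.0086, 0, -0.2414, -0.1193, -0.0086, 0, -0.2414, -0.1193, -0.0086, 0, -0.2414, -0.1193, -0.0086, 0, -0.2414, -0.1193, -0.0086, 0]}}

```text
t: 2.53
tool_pos: [0.4998, 0.0696, 0.3]
tool_rot: [2.253, -2.189, 0.003]
contact_force: [-0.7, 0.4, 0.2]
opening: 0.0854
```

Run:
```python
from h import *
st()
p=imaging.get_image("wrist"); save(p,"wrist1.png",(0,0,560,420),1.42)
for k in ("lid1","rest1","bar_grip","knob_grip","rest1_pad_a"):
    for r in imaging.mark_of(k,p)[:8]: 
        z={"lid1":0,"rest1":.035,"bar_grip":.092,"knob_grip":.107,"rest1_pad_a":.035}[k]
        print(k,np.round(r["uv"],1),round(r["score"],2),at_z(p,r["uv"],z,True).round(4))
```

```text
{'t': np.float64(2.5333), 'q': array([-8.4000e-03, -2.7200e-01,  1.7996e+00, -1.3000e-03,  1.6130e+00,
        1.5331e+00]), 'tool_pos': array([0.4998, 0.0696, 0.3   ]), 'tool_rot': array([ 2.2535, -2.1886,  0.0025]), 'contact_force': array([-0.7328,  0.3909,  0.2421]), 'opening': np.float64(0.0854)}
lid1 [342.6 221.2] 0.91 [ 0.4296 -0.0207  0.    ]
lid1 [121.  208.9] 0.69 [0.4384 0.3149 0.    ]
lid1 [141.4 303.7] 0.56 [0.2711 0.3021 0.    ]
rest1 [202.5 122.4] 0.96 [0.5655 0.1712 0.035 ]
rest1 [393.  118.7] 0.88 [ 0.5794 -0.0717  0.035 ]
rest1 [299.6 118.8] 0.64 [0.5715 0.0491 0.035 ]
bar_grip [301.3  50.3] 0.85 [0.6461 0.0526 0.092 ]
bar_grip [343.4 219.5] 0.26 [ 0.4603 -0.0024  0.092 ]
knob_grip [117.6 116.4] 0.6 [0.5762 0.2537 0.107 ]
knob_grip [176.3 106.8] 0.47 [0.5831 0.1825 0.107 ]
rest1_pad_a [416.2 106.8] 0.57 [ 0.5984 -0.1038  0.035 ]
rest1_pad_a [368.7 100.1] 0.56 [ 0.6006 -0.0377  0.035 ]
rest1_pad_a [397.7 153.3] 0.53 [ 0.5348 -0.0815  0.035 ]
```

View pics/wrist1.png

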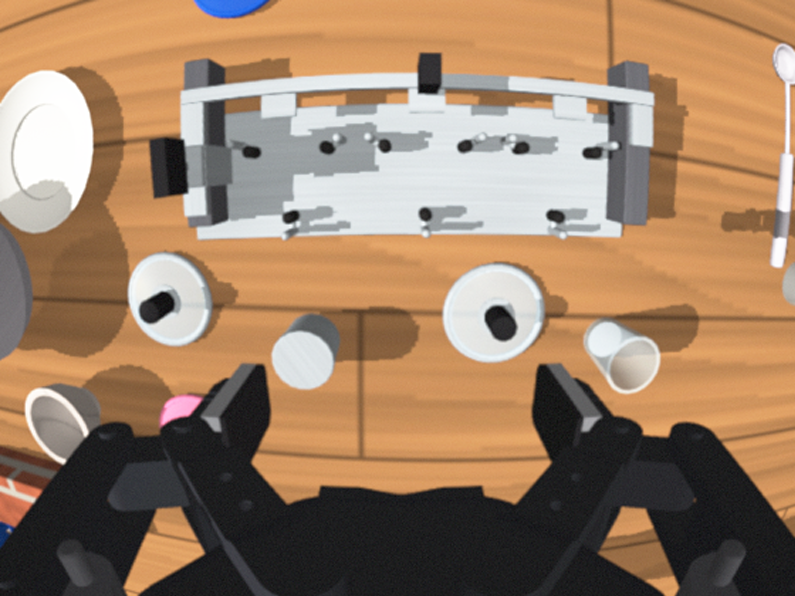

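Run:
```python
from h import *
p=imaging.get_image("top"); save(p,"top1.png",(140,80,420,380),2)
mv([.560,.2525,.21],-1.541)
```

```text
pos [0.4999 0.0693 0.3001] yaw -1.5428 open 0.0847 F [-0.1 -0.2  0.4] t 2.88 -> row [-0.1815, -0.0651, 0.0901, -0.0018]
```

View pics/top1.png

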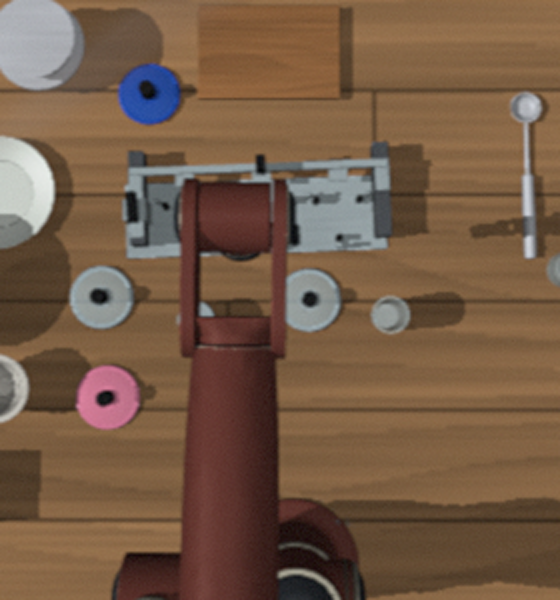

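The top view now shows the area that the arm hid earlier. Lid-shaped candidates in the top image:
- clear (190,229): a lid
- clear (294,230): a lid
- pink (194,279): look-alike
- blue (214,127): look-alike

That makes two lids present.

>>> {"fn": "step_arm", "kwargs": {"targets": [-0.1815, -0.0651, 0.0901, 0, -0.1815, -0.0651, 0.0901, 0, -0.1815, -0.0651, 0.0901, 0, -0.1815, -0.0651, 0.0901, 0, -0.1815, -0.0651, 0.0901, 0, -0.1815, -0.0651, 0.0901, 0, -0.1815, -0.0651, 0.0901, 0, -0.1815, -0.0651, 0.0901, 0]}}

```text
t: 3.55
tool_pos: [0.56, 0.2521, 0.2099]
tool_rot: [2.252, -2.19, 0.003]
contact_force: [0.7, -0.8, 0.4]
opening: 0.0853
```

Run:
```python
from h import *
p=imaging.get_image("wrist"); save(p,"wrist2.png",None,1.42)
for k in ("knob_grip",):
    for r in imaging.mark_of(k,p)[:8]: print(k,np.round(r["uv"],1),round(r["score"],2),at_z(p,r["uv"],.107,True).round(4))
mv([.572,.2525,.21],-1.541)
```

```text
knob_grip [276.2 192. ] 0.55 [0.5734 0.2563 0.107 ]
pos [0.5606 0.2514 0.2115] yaw -1.5442 open 0.085 F [-0.  -0.1  0.2] t 3.65 -> row [-0.0008, -0.0114, 0.0015, -0.0032]
```

View pics/wrist2.png

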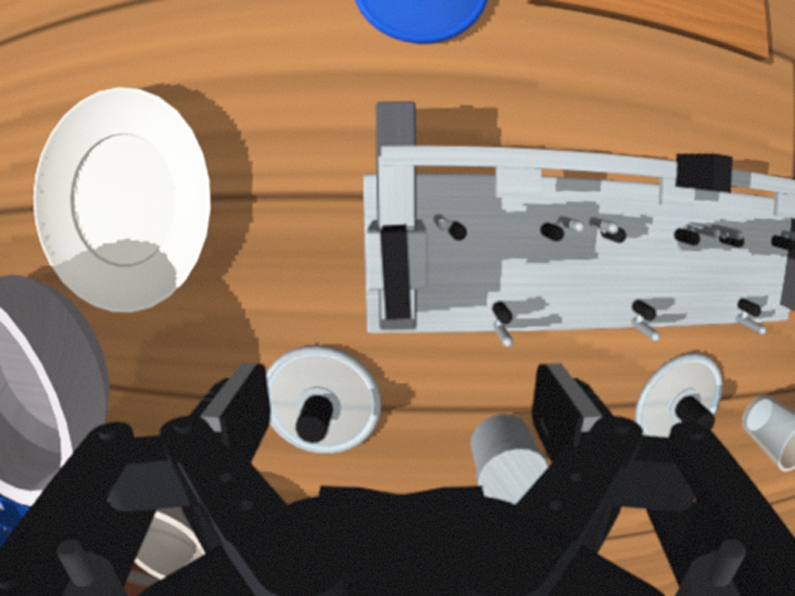

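Run:
```python
from h import *
p=imaging.get_image("wrist")
print(p["R"],-np.array(p["R"]).T@np.array(p["t"]))
save(p,"wrist2c.png",(240,140,320,240),6)
for uv in [(278.5,160.5),(279.5,224)]:
    print(at_z(p,uv,.121,True).round(4),at_z(p,uv,.085,True).round(4))
```

```text
[[ 2.61043587e-02 -9.99658955e-01  7.32274989e-04]
 [-9.65174245e-01 -2.50130940e-02  2.60409335e-01]
 [-2.60302208e-01 -7.50459165e-03 -9.65498028e-01]] [0.62767794 0.25270167 0.35419861]
[0.6002 0.2544 0.121 ] [0.596  0.2547 0.085 ]
[0.5524 0.2526 0.121 ] [0.5407 0.2525 0.085 ]
```

View pics/wrist2c.png

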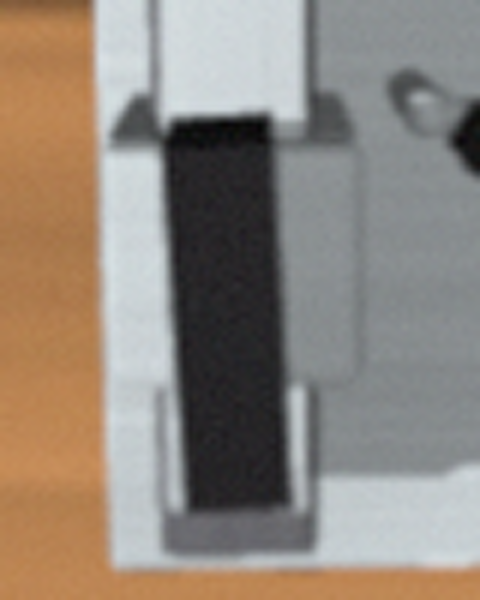

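Run:
```python
from h import *
p=imaging.get_image("wrist")
a=at_z(p,(240+217.5/6,140+140/6),.121,True);b=at_z(p,(240+240/6,140+508/6),.121,True)
print(a,b,(a+b)/2,np.linalg.norm(a-b),np.arctan2(*(a-b)[1::-1]))
y=np.arctan2(*(a-b)[1::-1])-np.pi/2
c=(a+b)/2
mv([c[0],c[1],.21],y); mv([c[0],c[1],.092],y)
```

```text
[0.59816783 0.25595296 0.121     ] [0.55186815 0.25212256 0.121     ] [0.57501799 0.25403776 0.121     ] 0.04645785618346635 0.08254262993373425
pos [0.5606 0.2514 0.2117] yaw -1.5446 open 0.0852 F [0.2 0.  0.6] t 3.75 -> row [-0.0023, -0.0145, 0.0017, -0.0563]
pos [0.5606 0.2514 0.2117] yaw -1.5446 open 0.0852 F [0.2 0.  0.6] t 3.75 -> row [-0.0023, -0.014, 0.1197, -0.0563]
```

>>> {"fn": "step_arm", "kwargs": {"targets": [-0.0023, -0.0145, 0.002, -0.056, -0.0023, -0.0143, 0.04, -0.056, -0.0023, -0.014, 0.08, -0.056, -0.0023, -0.014, 0.11, -0.056, -0.0023, -0.014, 0.1197, -0.056, -0.0023, -0.014, 0.1197, -0.056, -0.0023, -0.014, 0.1197, -0.056]}}

```text
t: 4.33
tool_pos: [0.5758, 0.2537, 0.0935]
tool_rot: [-2.307, 2.126, -0.006]
contact_force: [0.5, -0.2, 0.4]
opening: 0.0854
```

>>> {"fn": "step_arm", "kwargs": {"targets": [0, 0, 0, 0, 0, 0, 0, 0, 0, 0, 0, 0, 0, 0, 0, 0, 0, 0, 0, 0, 0, 0, 0, 0, 0, 0, 0, 0, 0, 0, 0, 0, 0, 0, 0, 0, 0, 0, 0, 0], "grip": 0.0, "force": 40}}

```text
t: 5.17
tool_pos: [0.576, 0.2551, 0.0943]
tool_rot: [-2.306, 2.124, -0.005]
contact_force: [-1.6, 4.7, 2.6]
opening: 0.0134
```

Run:
```python
from h import *
st()
p=imaging.get_image("wrist"); save(p,"wrist3.png",None,1.42)
```

```text
{'t': np.float64(5.1667), 'q': array([2.9860e-01, 1.7770e-01, 1.7152e+00, 6.0000e-04, 1.2417e+00,
       1.7873e+00]), 'tool_pos': array([0.576 , 0.2551, 0.0943]), 'tool_rot': array([-2.3059,  2.1243, -0.0047]), 'contact_force': array([-1.5507,  4.6758,  2.5505]), 'opening': np.float64(0.0134)}
```

View pics/wrist3.png

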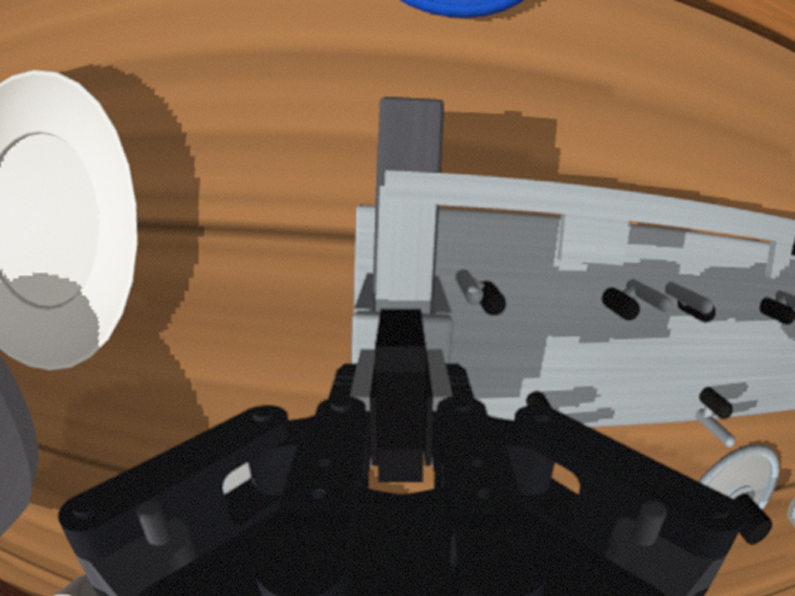

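>>> {"fn": "step_arm", "kwargs": {"targets": [0, 0, 0, -0.11, 0, 0, 0, -0.22, 0, 0, 0, -0.33, 0, 0, 0, -0.44, 0, 0, 0, -0.55, 0, 0, 0, -0.66, 0, 0, 0, -0.77, 0, 0, 0, -0.88, 0, 0, 0, -0.99, 0, 0, 0, -1.1, 0, 0, 0, -1.21, 0, 0, 0, -1.32]}}

```text
t: 6.22
tool_pos: [0.5743, 0.2572, 0.0943]
tool_rot: [-3.125, 0.256, -0.003]
contact_force: [-5.7, 6.4, 3.9]
opening: 0.0134
```

>>> {"fn": "step_arm", "kwargs": {"targets": [0, 0, 0, -0.06, 0, 0, 0, -0.06, 0, 0, 0, -0.06, 0, 0, 0, -0.06]}}

```text
t: 6.55
tool_pos: [0.5741, 0.2573, 0.0943]
tool_rot: [-3.131, 0.164, -0.003]
contact_force: [-2.9, 1.3, 1.6]
opening: 0.0133
```

Run:
```python
from h import *
mv([.575,.254,.21])
print(monitor.get_obs()["wrist_torque"])
p=imaging.get_image("wrist"); save(p,"wrist4.png",None,1.42)
```

```text
pos [0.5741 0.2573 0.0943] yaw -0.1049 open 0.0133 F [-2.9  1.3  1.6] t 6.55 -> row [0.0014, 0.0024, -0.1157, 0.0]
[0.25415511 0.23349018 0.10573951]
```

View pics/wrist4.png

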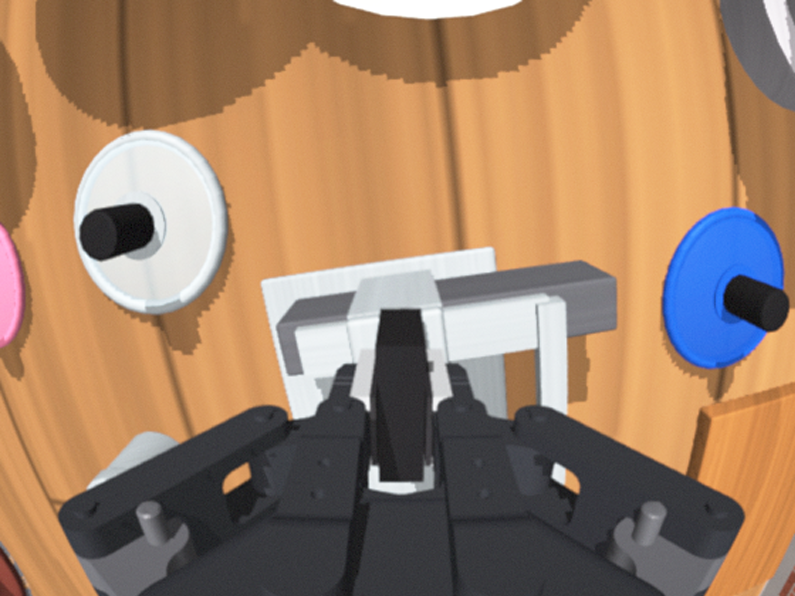

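>>> {"fn": "step_arm", "kwargs": {"targets": [0, 0, 0, 0, 0, 0, 0, 0, 0, 0, 0, 0, 0, 0, 0, 0, 0, 0, 0, 0, 0, 0, 0, 0, 0, 0, -0.04, 0, 0, 0, -0.08, 0, 0, 0, -0.115, 0, 0, 0, -0.115, 0, 0, 0, -0.115, 0], "grip": 0.085}}

```text
t: 7.52
tool_pos: [0.5758, 0.2571, 0.2136]
tool_rot: [-3.128, 0.164, -0.013]
contact_force: [-0.5, -0.5, -0.7]
opening: 0.0845
```

Run:
```python
from h import *
p=imaging.get_image("wrist"); save(p,"wrist5.png",None,1.42)
mv([.645,.053,.20],.031)
```

```text
pos [0.5744 0.2566 0.2106] yaw -0.1049 open 0.0848 F [-0.7  0.2 -0.6] t 7.57 -> row [0.0915, 0.1952, 0.0094, -0.1359]
```

View pics/wrist5.png

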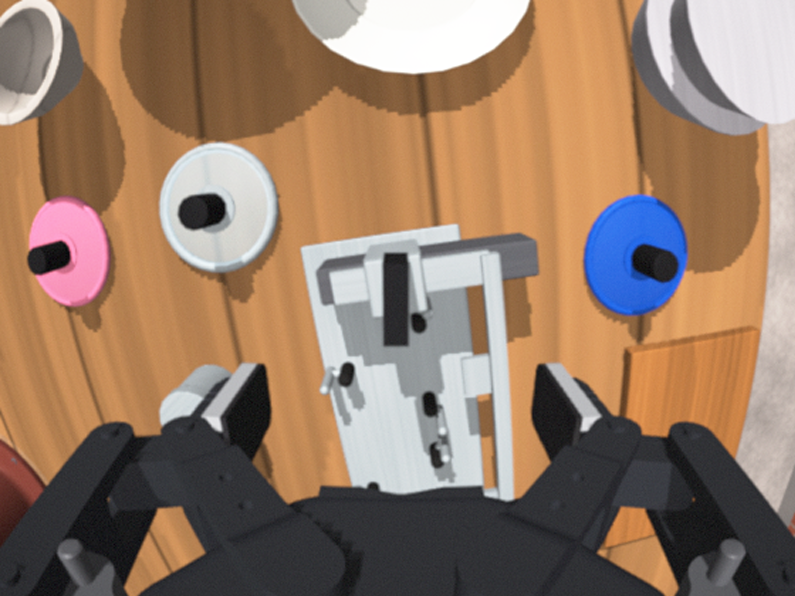

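The knob stayed turned: it lies across the bridge at (396,298) in the scaled picture. Next is the bar handle.

>>> {"fn": "step_arm", "kwargs": {"targets": [0.0915, 0.1952, 0.0094, -0.1359, 0.0915, 0.1952, 0.0094, -0.1359, 0.0915, 0.1952, 0.0094, -0.1359, 0.0915, 0.1952, 0.0094, -0.1359, 0.0915, 0.1952, 0.0094, -0.1359, 0.0915, 0.1952, 0.0094, -0.1359, 0.0915, 0.1952, 0.0094, -0.1359, 0.0915, 0.1952, 0.0094, -0.1359, 0.0915, 0.1952, 0.0094, -0.1359]}}

```text
t: 8.32
tool_pos: [0.6441, 0.0544, 0.1988]
tool_rot: [-3.133, -0.051, -0.004]
contact_force: [-0.1, 0.3, 0.3]
opening: 0.0852
```

Run:
```python
from h import *
p=imaging.get_image("wrist"); save(p,"wrist6.png",None,1.42)
for k in ("bar_grip",):
    for r in imaging.mark_of(k,p)[:8]: print(k,np.round(r["uv"],1),round(r["score"],2),at_z(p,r["uv"],.092,True).round(4))
mv([.645,.053,.077],.031)
```

```text
bar_grip [285.6 209.8] 0.86 [0.648  0.0519 0.092 ]
pos [0.6444 0.0548 0.1996] yaw 0.0333 open 0.085 F [ 0.9 -0.8  0.1] t 8.42 -> row [0.0001, 0.0027, 0.1225, 0.0023]
```

View pics/wrist6.png

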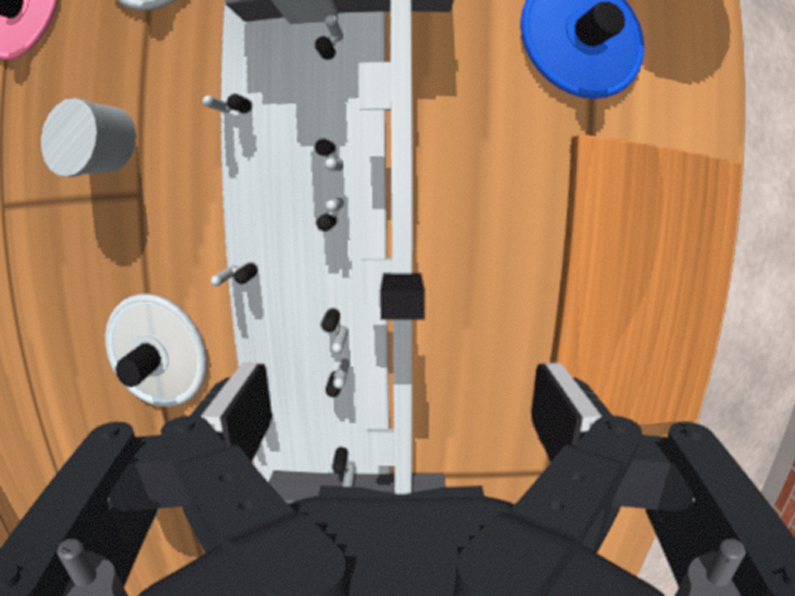

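>>> {"fn": "step_arm", "kwargs": {"targets": [0.002, 0.0025, 0.03, 0, 0.002, 0.0025, 0.06, 0, 0.002, 0.0025, 0.1, 0, 0.002, 0.0025, 0.1225, 0, 0.002, 0.0025, 0.1225, 0, 0.002, 0.0025, 0.1225, 0]}}

```text
t: 8.92
tool_pos: [0.6455, 0.0546, 0.0757]
tool_rot: [-3.133, -0.055, -0.0]
contact_force: [0.7, -0.1, 0.4]
opening: 0.0852
```

>>> {"fn": "step_arm", "kwargs": {"targets": [0, 0, 0, 0, 0, 0, 0, 0, 0, 0, 0, 0, 0, 0, 0, 0, 0, 0, 0, 0, 0, 0, 0, 0, 0, 0, 0, 0, 0, 0, 0, 0], "grip": 0.0, "force": 30}}

```text
t: 9.58
tool_pos: [0.6463, 0.0545, 0.0772]
tool_rot: [-3.133, -0.055, -0.003]
contact_force: [-1.1, -0.6, 6.0]
opening: 0.0237
```

>>> {"fn": "step_arm", "kwargs": {"targets": [0.005, 0, 0, 0, 0.01, 0, 0, 0, 0.015, 0, 0, 0, 0.02, 0, 0, 0, 0.025, 0, 0, 0, 0.03, 0, 0, 0, 0.035, 0, 0, 0, 0.04, 0, 0, 0, 0.043, 0, 0, 0, 0.043, 0, 0, 0, 0.043, 0, 0, 0]}}

```text
t: 10.5
tool_pos: [0.6732, 0.0556, 0.0765]
tool_rot: [-3.134, -0.057, 0.069]
contact_force: [-63.6, -4.5, 39.5]
opening: 0.0233
```

>>> {"fn": "step_arm", "kwargs": {"targets": [-0.008, 0, 0, 0, -0.016, 0, 0, 0, -0.016, 0, 0, 0]}}

```text
t: 10.75
tool_pos: [0.6573, 0.055, 0.0769]
tool_rot: [-3.134, -0.057, 0.065]
contact_force: [-0.9, 0.1, -2.2]
opening: 0.0234
```

Run:
```python
from h import *
st()
p=imaging.get_image("wrist"); save(p,"wrist7.png",None,1.42)
p=imaging.get_image("top"); save(p,"top7.png",(180,120,360,230),4)
p=imaging.get_image("scene"); save(p,"scene7.png",(200,170,400,290),4)
```

```text
{'t': np.float64(10.75), 'q': array([-0.031 ,  0.2904,  1.6145,  0.0042,  1.2783, -0.0685]), 'tool_pos': array([0.6573, 0.055 , 0.0769]), 'tool_rot': array([-3.1343, -0.0567,  0.0649]), 'contact_force': array([-0.8863,  0.0916, -2.2347]), 'opening': np.float64(0.0234)}
```

View pics/wrist7.png

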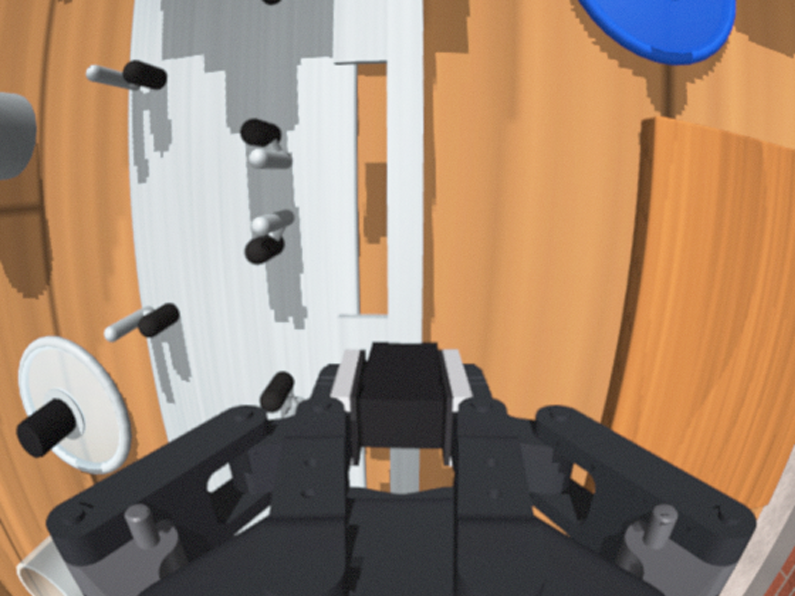

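View pics/top7.png

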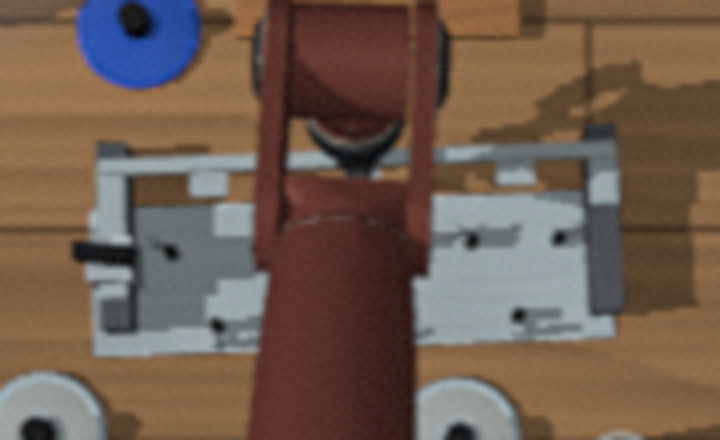

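View pics/scene7.png

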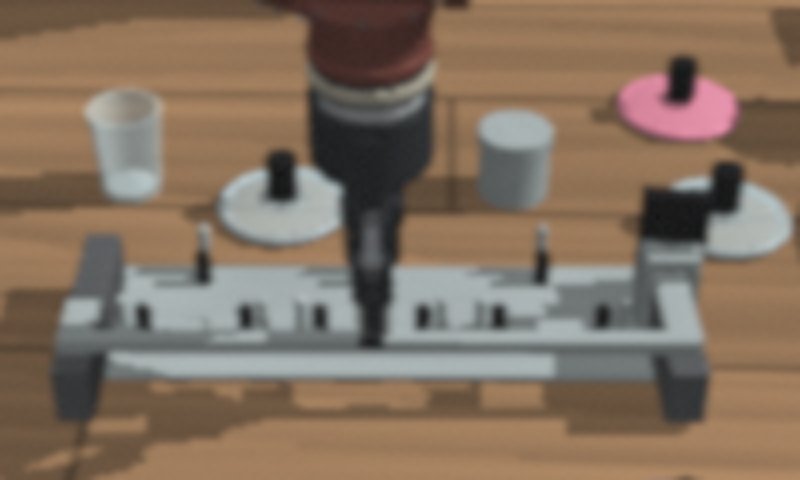

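Run:
```python
from h import *
p=imaging.get_image("top")
e=np.array([np.cos(.032),np.sin(.032)])
for n,uv in [("fingL tip now",(180+208/4,120+194/4)),("fingR tip now",(180+515/4,120+183/4)),("L start",(150+222/2.7,100+194/2.7)),("R start",(150+429/2.7,100+188/2.7)),("M start",(150+325/2.7,100+191/2.7))]:
    X=at_z(p,uv,.054); c=[(.5657,.1726),(.5697,.049),(.5737,-.0745)]
    print(n,X.round(4),[round(float((X[:2]-np.array(k))@e),4) for k in c])
```

```text
fingL tip now [0.6291 0.1777 0.054 ] [0.0636, 0.0635, 0.0635]
fingR tip now [ 0.6379 -0.0725  0.054 ] [0.0643, 0.0643, 0.0642]
L start [0.6181 0.1769 0.054 ] [0.0525, 0.0525, 0.0524]
R start [ 0.6251 -0.0729  0.054 ] [0.0516, 0.0515, 0.0515]
M start [0.6216 0.0526 0.054 ] [0.052, 0.052, 0.052]
```

>>> {"fn": "step_arm", "kwargs": {"targets": [0.004, 0, 0, 0, 0.008, 0, 0, 0, 0.011, 0, 0, 0, 0.0135, 0, 0, 0, 0.0135, 0, 0, 0, 0.0135, 0, 0, 0]}}

```text
t: 11.45
tool_pos: [0.6725, 0.0555, 0.0769]
tool_rot: [-3.134, -0.057, 0.064]
contact_force: [0.5, 1.7, 0.6]
opening: 0.0236
```

Run:
```python
from h import *
o=st(); print(Ro.from_rotvec(o["tool_rot"]).as_matrix().round(3))
```

```text
{'t': np.float64(11.45), 'q': array([-0.0296,  0.3222,  1.5752,  0.0045,  1.285 , -0.0671]), 'tool_pos': array([0.6725, 0.0555, 0.0769]), 'tool_rot': array([-3.1342, -0.0566,  0.0636]), 'contact_force': array([0.455 , 1.7477, 0.5925]), 'opening': np.float64(0.0236)}
[[ 0.999  0.036 -0.041]
 [ 0.036 -0.999  0.006]
 [-0.04  -0.007 -0.999]]
```

>>> {"fn": "step_arm", "kwargs": {"targets": [-0.006, 0, 0, 0, -0.012, 0, 0, 0, -0.018, 0, 0, 0, -0.024, 0, 0, 0, -0.03, 0, 0, 0, -0.036, 0, 0, 0, -0.04, 0, 0, 0, -0.044, 0, 0, 0, -0.048, 0, 0, 0, -0.05, 0, 0, 0, -0.05, 0, 0, 0]}}

```text
t: 12.37
tool_pos: [0.6324, 0.054, 0.077]
tool_rot: [-3.133, -0.055, 0.018]
contact_force: [51.0, 2.9, -42.6]
opening: 0.0234
```

Run:
```python
from h import *
o=st(); print(Ro.from_rotvec(o["tool_rot"]).as_matrix().round(3))
```

```text
{'t': np.float64(12.3667), 'q': array([-0.0351,  0.2187,  1.6996,  0.0075,  1.2349, -0.0726]), 'tool_pos': array([0.6324, 0.054 , 0.077 ]), 'tool_rot': array([-3.1334, -0.0547,  0.0177]), 'contact_force': array([ 51.0262,   2.8976, -42.559 ]), 'opening': np.float64(0.0234)}
[[ 0.999  0.035 -0.011]
 [ 0.035 -0.999  0.007]
 [-0.011 -0.008 -1.   ]]
```

>>> {"fn": "step_arm", "kwargs": {"targets": [-0.002, 0, 0, 0, -0.004, 0, 0, 0, -0.005, 0, 0, 0]}}

```text
t: 12.62
tool_pos: [0.6329, 0.054, 0.0769]
tool_rot: [-3.133, -0.054, -0.007]
contact_force: [34.8, 2.1, -25.8]
opening: 0.0232
```

>>> {"fn": "step_arm", "kwargs": {"targets": [0.0, 0, 0, 0, 0.006, 0, 0, 0, 0.012, 0, 0, 0, 0.018, 0, 0, 0, 0.024, 0, 0, 0, 0.03, 0, 0, 0, 0.035, 0, 0, 0, 0.038, 0, 0, 0, 0.04, 0, 0, 0, 0.04, 0, 0, 0, 0.04, 0, 0, 0]}}

```text
t: 13.53
tool_pos: [0.6731, 0.0555, 0.0768]
tool_rot: [-3.132, -0.054, -0.008]
contact_force: [1.3, 1.1, -4.1]
opening: 0.0238
```

Run:
```python
from h import *
o=st(); print(Ro.from_rotvec(o["tool_rot"]).as_matrix().round(3))
```

```text
{'t': np.float64(13.5333), 'q': array([-0.0315,  0.2964,  1.6069,  0.0095,  1.2339, -0.069 ]), 'tool_pos': array([0.6731, 0.0555, 0.0768]), 'tool_rot': array([-3.1324, -0.054 , -0.0077]), 'contact_force': array([ 1.3262,  1.1294, -4.0777]), 'opening': np.float64(0.0238)}
[[ 0.999  0.034  0.005]
 [ 0.034 -0.999  0.009]
 [ 0.005 -0.009 -1.   ]]
```

>>> {"fn": "step_arm", "kwargs": {"targets": [0, 0, 0, 0, 0, 0, 0, 0, 0, 0, 0, 0, 0, 0, 0, 0, 0, 0, 0, 0, 0, 0, 0, 0, 0, 0, -0.04, 0, 0, 0, -0.08, 0, 0, 0, -0.12, 0, 0, 0, -0.12, 0, 0, 0, -0.12, 0], "grip": 0.085}}

```text
t: 14.45
tool_pos: [0.675, 0.0544, 0.2021]
tool_rot: [-3.133, -0.054, -0.021]
contact_force: [-0.4, -0.7, 0.1]
opening: 0.0849
```

Run:
```python
from h import *
p=imaging.get_image("wrist"); save(p,"wrist8.png",None,1.42)
p=imaging.get_image("top"); save(p,"top8.png",(140,80,420,380),2)
for r in imaging.mark_of("lid1",p): print(np.round(r["uv"],1),round(r["score"],2),at_z(p,r["uv"],0).round(4))
mv([.431,-.027,.18],.033)
```

```text
[294.5 229.5] 0.88 [ 0.4324 -0.027   0.    ]
[214.6 129.7] 0.87 [0.7711 0.2432 0.    ]
[193.2 278.5] 0.72 [0.2705 0.3084 0.    ]
[188.5 227.5] 0.7 [0.4391 0.3267 0.    ]
pos [0.6717 0.0545 0.195 ] yaw 0.0344 open 0.0854 F [-0.4 -0.3 -0.1] t 14.6 -> row [-0.2433, 0.0733, 0.0138, 0.0014]
```

View pics/top8.png

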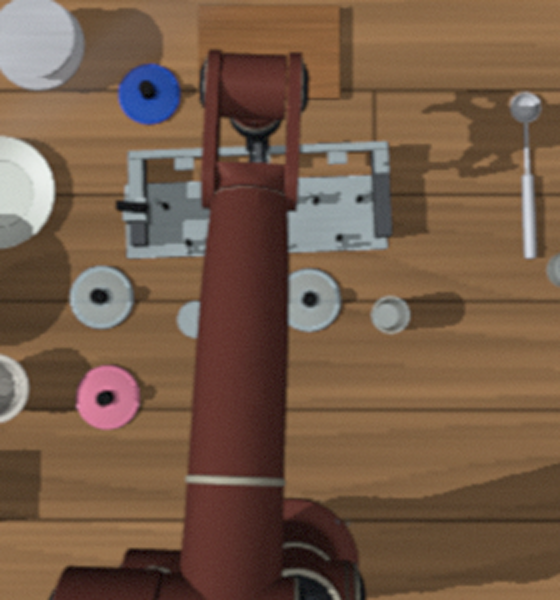

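View pics/wrist8.png

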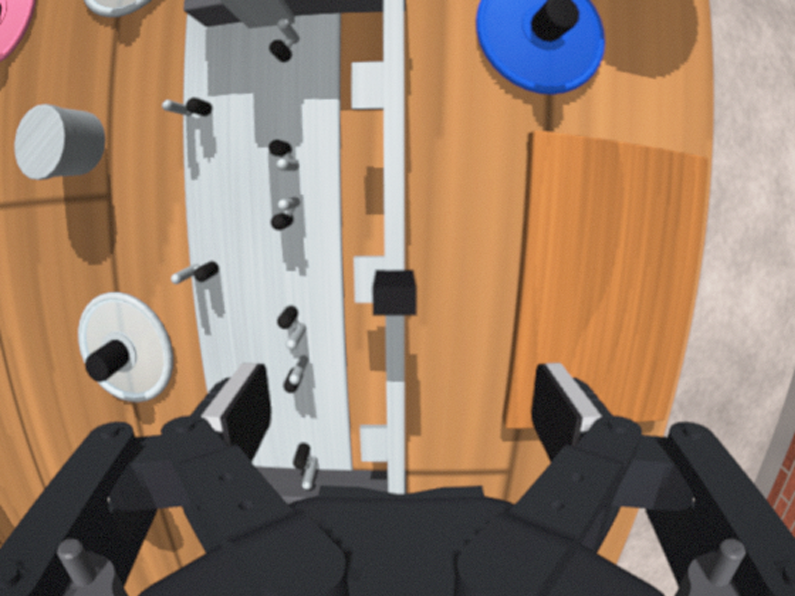

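Run:
```python
from h import *
mv([.572,-.012,.22],.033)
```

```text
pos [0.6717 0.0545 0.195 ] yaw 0.0344 open 0.0854 F [-0.4 -0.3 -0.1] t 14.6 -> row [-0.1018, 0.0628, -0.0257, 0.0014]
```

>>> {"fn": "step_arm", "kwargs": {"targets": [-0.1018, 0.0628, -0.0257, 0, -0.1018, 0.0628, -0.0257, 0, -0.1018, 0.0628, -0.0257, 0, -0.1018, 0.0628, -0.0257, 0, -0.1018, 0.0628, -0.0257, 0, -0.1018, 0.0628, -0.0257, 0]}}

```text
t: 15.1
tool_pos: [0.5715, -0.0119, 0.2184]
tool_rot: [-3.132, -0.053, -0.001]
contact_force: [-0.6, 1.1, 0.2]
opening: 0.0849
```

Run:
```python
from h import *
p=imaging.get_image("wrist"); save(p,"wrist9.png",(100,0,460,300),2.2)
for k in ("rest1","rest1_pad_a"):
    for r in imaging.mark_of(k,p)[:9]: print(k,np.round(r["uv"],1),round(r["score"],2),at_z(p,r["uv"],.035,True).round(4))
for c in [(.5657,.1726),(.5697,.049),(.5737,-.0745)]: print(proj(p,[*c,.035],True), (proj(p,[*c,.035],True)-[100,0])*2.2)
```

```text
rest1 [285.8  11. ] 0.66 [0.5699 0.1716 0.035 ]
rest1 [283.  131.9] 0.65 [0.5714 0.0453 0.035 ]
rest1 [280.4 245.6] 0.64 [ 0.5727 -0.0749  0.035 ]
rest1_pad_a [246.3 248.9] 0.75 [ 0.5358 -0.0802  0.035 ]
rest1_pad_a [299.  277.8] 0.48 [ 0.5947 -0.1132  0.035 ]
[281.61171092   9.95893377] [399.54576403  21.90965429]
[281.45856752 128.13908021] [399.20884854 281.90597645]
[281.37873515 245.28490696] [399.03321734 539.6267953 ]
```

View pics/wrist9.png

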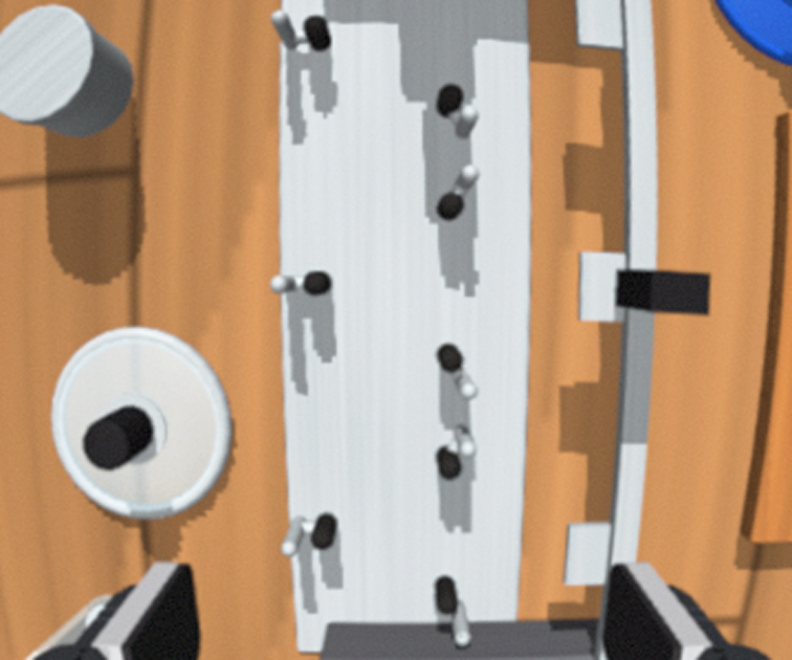

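Run:
```python
from h import *
p=imaging.get_image("wrist")
for n,L in dict(M=[(315,283),(450,205),(449,358)],R=[(321,537),(447,467),(447,600)]).items():
    P=np.array([at_z(p,(100+a/2.2,b/2.2),.035,True) for a,b in L]); c=P.mean(0)
    print(n,P[:,:2].round(4).tolist(),c.round(4),np.linalg.norm(P-c,axis=1).round(4))
c=c
# bar handle + lidB knob top
print("lid knob",at_z(p,(100+103/2.2,443/2.2),.052,True), "lid disc", at_z(p,(100+142/2.2,421/2.2),.008,True))
mv([.4315,-.027,.18],.033)
```

```text
M [[0.5323, 0.048], [0.5922, 0.0856], [0.5947, 0.0153]] [0.5731 0.0496 0.035 ] [0.0408 0.0408 0.0405]
R [[0.5364, -0.0744], [0.5963, -0.0366], [0.6002, -0.1065]] [ 0.5776 -0.0725  0.035 ] [0.0413 0.0405 0.0408]
lid knob [ 0.43291957 -0.02600831  0.052     ] lid disc [ 0.43712465 -0.02460076  0.008     ]
pos [ 0.5724 -0.0114  0.2191] yaw 0.0353 open 0.0849 F [-0.4 -0.7  0.5] t 15.3 -> row [-0.1415, 0.0109, 0.0389, 0.0023]
```

>>> {"fn": "step_arm", "kwargs": {"targets": [-0.14, 0.01, 0.0389, 0, -0.14, 0.01, 0.0389, 0, -0.14, 0.01, 0.0389, 0, -0.14, 0.01, 0.0389, 0, -0.14, 0.01, 0.0389, 0, -0.14, 0.01, 0.0389, 0, -0.14, 0.01, 0.0389, 0]}}

```text
t: 15.88
tool_pos: [0.434, -0.026, 0.1808]
tool_rot: [-3.132, -0.056, -0.004]
contact_force: [-0.4, -0.3, -0.1]
opening: 0.0852
```

Run:
```python
from h import *
p=imaging.get_image("wrist"); save(p,"wrist10.png",None,1.42)
for r in imaging.mark_of("lid1",p)[:5]: print(np.round(r["uv"],1),round(r["score"],2),at_z(p,r["uv"],0,True).round(4))
mv([.4325,-.025,.022],.033)
```

```text
[551.4   2. ] 0.8 [0.7844 0.2495 0.    ]
[276.  190.2] 0.63 [ 0.4292 -0.028   0.    ]
pos [ 0.4343 -0.026   0.181 ] yaw 0.0359 open 0.0851 F [ 0.1 -0.1  0.7] t 15.98 -> row [-0.0022, 0.0003, 0.159, 0.0029]
```

View pics/wrist10.png

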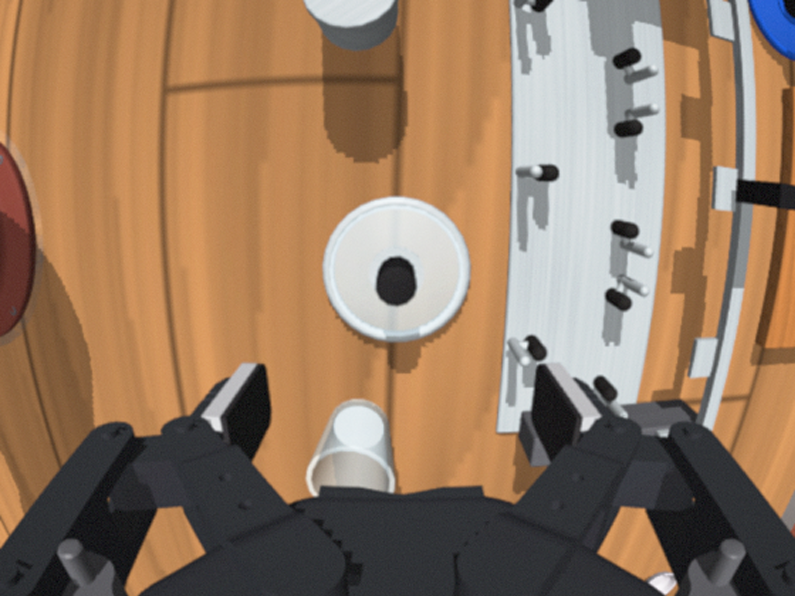

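Run:
```python
from h import *
p=imaging.get_image("wrist")
print(at_z(p,(279.2,189.4),.008,True), at_z(p,(279,200),.052,True))
mv([.432,-.0245,.022],.033)
```

```text
[ 0.4326486  -0.02553639  0.008     ] [ 0.4327754  -0.02588372  0.052     ]
pos [ 0.4342 -0.026   0.1808] yaw 0.0359 open 0.0851 F [-0.7  0.7 -0.4] t 16.03 -> row [-0.0025, -0.0002, 0.1589, 0.0029]
```

>>> {"fn": "step_arm", "kwargs": {"targets": [-0.002, 0, 0.04, 0, -0.0025, 0, 0.08, 0, -0.0025, 0, 0.12, 0, -0.0025, 0, 0.145, 0, -0.0025, 0, 0.155, 0, -0.0025, 0, 0.159, 0, -0.0025, 0, 0.159, 0, -0.0025, 0, 0.159, 0]}}

```text
t: 16.7
tool_pos: [0.434, -0.0251, 0.0238]
tool_rot: [-3.133, -0.057, -0.008]
contact_force: [-0.2, 0.2, 0.3]
opening: 0.0853
```

>>> {"fn": "step_arm", "kwargs": {"targets": [0, 0, 0, 0, 0, 0, 0, 0, 0, 0, 0, 0, 0, 0, 0, 0, 0, 0, 0, 0, 0, 0, 0, 0, 0, 0, 0, 0, 0, 0, 0, 0], "grip": 0.0, "force": 40}}

```text
t: 17.37
tool_pos: [0.4341, -0.0252, 0.0244]
tool_rot: [-3.133, -0.057, -0.008]
contact_force: [-2.8, 0.5, 6.1]
opening: 0.0245
```

Run:
```python
from h import *
mv([.5,-.04,.12])
p=imaging.get_image("wrist"); save(p,"wrist11.png",None,1.42)
```

```text
pos [ 0.4341 -0.0252  0.0244] yaw 0.0362 open 0.0245 F [-2.8  0.5  6.1] t 17.37 -> row [0.0658, 0.0165, -0.0953, 0.0]
```

View pics/wrist11.png

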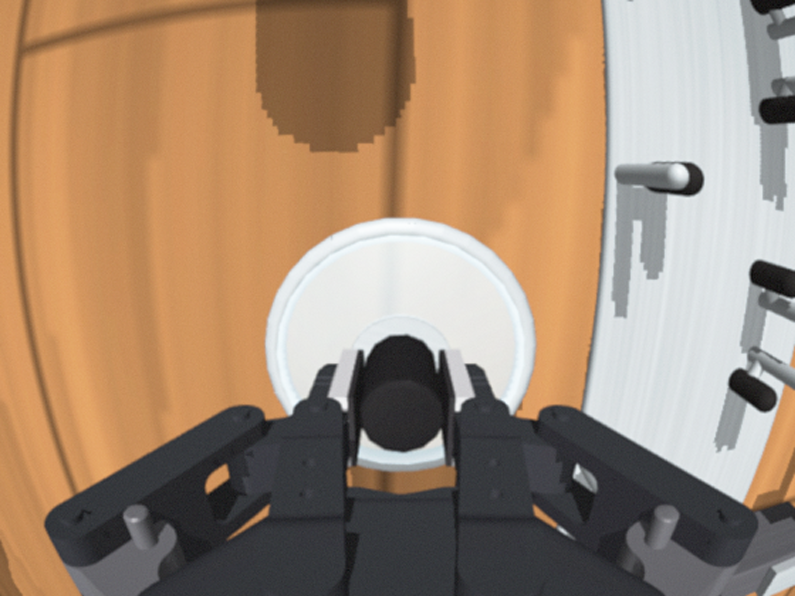

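Run:
```python
from h import *
p=imaging.get_image("wrist")
o=monitor.get_obs()
for z in (.005,.01):
    P=np.array([at_z(p,(a/1.42,b/1.42),z,True)[:2] for a,b in [(266,345),(536,345),(400,219),(400,471),(307,253),(494,253)]])
    A=np.c_[2*P,np.ones(len(P))]; s=np.linalg.lstsq(A,(P**2).sum(1),rcond=None)[0]
    print(s[:2],np.sqrt(s[2]+s[:2]@s[:2]),"rel TCP",s[:2]-o["tool_pos"][:2])
```

```text
[ 0.43531487 -0.02808138] 0.05273387384041577 rel TCP [ 0.00117894 -0.00290018]
[ 0.43521135 -0.02599441] 0.05111078448641966 rel TCP [ 0.00107542 -0.00081321]
```

>>> {"fn": "step_arm", "kwargs": {"targets": [0, 0, -0.02, 0, 0, 0, -0.05, 0, 0, 0, -0.085, 0, 0, 0, -0.1, 0, 0, 0, -0.1, 0, 0, 0, -0.1, 0]}}

```text
t: 17.97
tool_pos: [0.4338, -0.026, 0.1245]
tool_rot: [-3.133, -0.057, -0.01]
contact_force: [0.3, 0.2, -2.5]
opening: 0.0248
```

Run:
```python
from h import *
p=imaging.get_image("wrist"); save(p,"wrist12.png",None,1.42)
mv([.5768,-.073,.125],.033)
```

```text
pos [ 0.4327 -0.0258  0.1229] yaw 0.0361 open 0.025 F [ 0.1  0.  -2.7] t 18.02 -> row [0.1423, 0.0524, -0.0021, 0.0031]
```

View pics/wrist12.png

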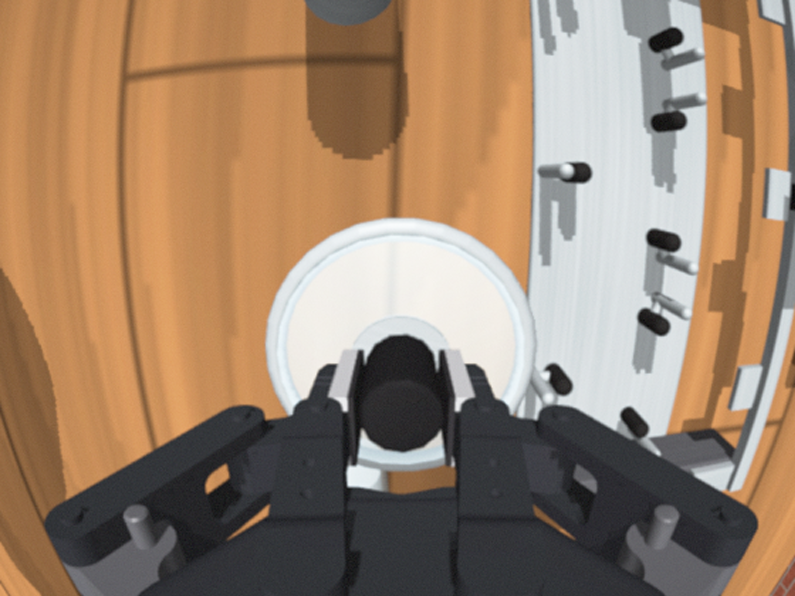

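>>> {"fn": "step_arm", "kwargs": {"targets": [0.035, 0.012, -0.002, 0, 0.07, 0.025, -0.002, 0, 0.105, 0.039, -0.002, 0, 0.13, 0.048, -0.002, 0, 0.142, 0.0524, -0.002, 0, 0.142, 0.0524, -0.002, 0, 0.142, 0.0524, -0.002, 0, 0.142, 0.0524, -0.002, 0]}}

```text
t: 18.68
tool_pos: [0.5745, -0.0724, 0.1225]
tool_rot: [-3.131, -0.057, 0.002]
contact_force: [-0.7, -0.2, -1.6]
opening: 0.0249
```

Run:
```python
from h import *
p=imaging.get_image("wrist"); save(p,"wrist13.png",None,1.42)
mv([.5766,-.073,.09],.033)
```

```text
pos [ 0.5746 -0.0724  0.1231] yaw 0.0363 open 0.0245 F [ 0.2 -0.5 -1.7] t 18.73 -> row [0.0019, 0.001, 0.0331, 0.0033]
```

View pics/wrist13.png

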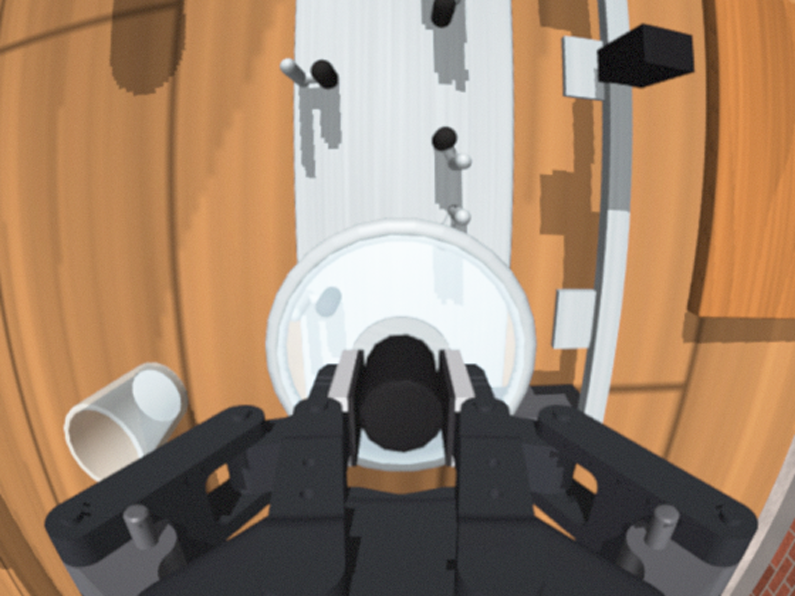

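>>> {"fn": "step_arm", "kwargs": {"targets": [0.0019, 0.001, 0.015, 0, 0.0019, 0.001, 0.0331, 0, 0.0019, 0.001, 0.0331, 0, 0.0019, 0.001, 0.0331, 0]}}

```text
t: 19.07
tool_pos: [0.5746, -0.0723, 0.0886]
tool_rot: [-3.131, -0.057, 0.006]
contact_force: [-1.2, -0.1, -0.4]
opening: 0.0245
```

Run:
```python
from h import *
p=imaging.get_image("wrist"); save(p,"wrist14.png",(150,0,420,200),2.9)
mv([.5766,-.073,.09],.033)
c=np.array([.5766,-.073]);M=np.array([.5723,.0505])
for nm,cc in (("R",c),("M",M)):
  for a in (180,60,-60):
    t=np.radians(a)+.033
    for r,z in ((.042,.035),(.0545,.047)): print(nm,a,r,((proj(p,[*(cc+r*np.array([np.cos(t),np.sin(t)])),z],True)-[150,0])*2.9).round(0))
```

```text
pos [ 0.5758 -0.0726  0.09  ] yaw 0.0365 open 0.0248 F [ 0.   0.8 -1.9] t 19.12 -> row [0.0008, 0.0004, -0.0, 0.0035]
R 180 0.042 [200. 663.]
R 180 0.0545 [133. 679.]
R 60 0.042 [489. 500.]
R 60 0.0545 [528. 456.]
R -60 0.042 [478. 811.]
R -60 0.0545 [508. 877.]
M 180 0.042 [190.  97.]
M 180 0.0545 [118.  86.]
M 60 0.042 [489. -58.]
M 60 0.0545 [ 524. -122.]
M -60 0.042 [492. 259.]
M -60 0.0545 [530. 308.]
```

View pics/wrist14.png

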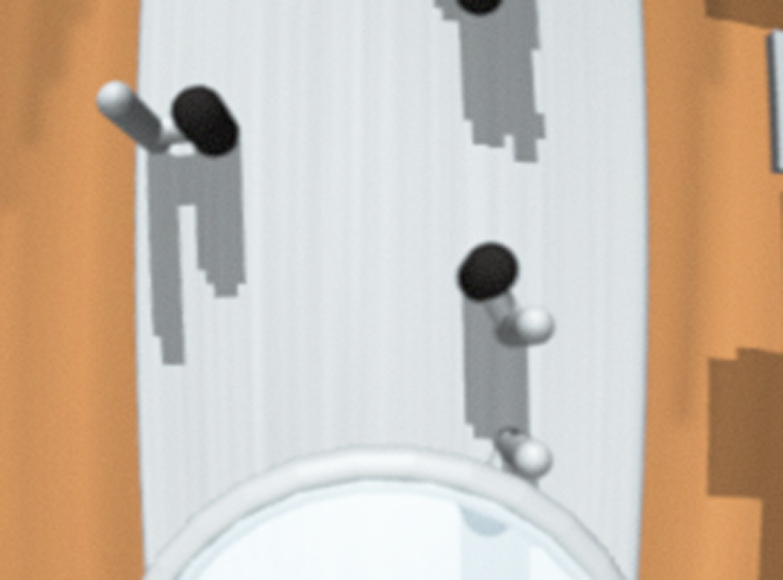

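>>> {"fn": "step_arm", "kwargs": {"targets": [0.0003, 0.0, 0.008, 0, 0.0003, 0, 0.014, 0, 0.0003, 0, 0.017, 0, 0.0003, 0, 0.02, 0, 0.0003, 0, 0.0225, 0, 0.0003, 0, 0.0225, 0]}}

```text
t: 19.62
tool_pos: [0.5757, -0.0723, 0.0668]
tool_rot: [-3.131, -0.057, 0.003]
contact_force: [0.2, 0.1, -1.5]
opening: 0.0245
```

Run:
```python
from h import *
p=imaging.get_image("wrist"); save(p,"wrist15.png",(150,60,420,260),2.9)
mv([.5755,-.0725,.06],.033)
```

```text
pos [ 0.5759 -0.0724  0.0671] yaw 0.0365 open 0.0248 F [-0.1 -0.3 -1.1] t 19.67 -> row [-0.0004, 0.0002, 0.0071, 0.0035]
```

View pics/wrist15.png

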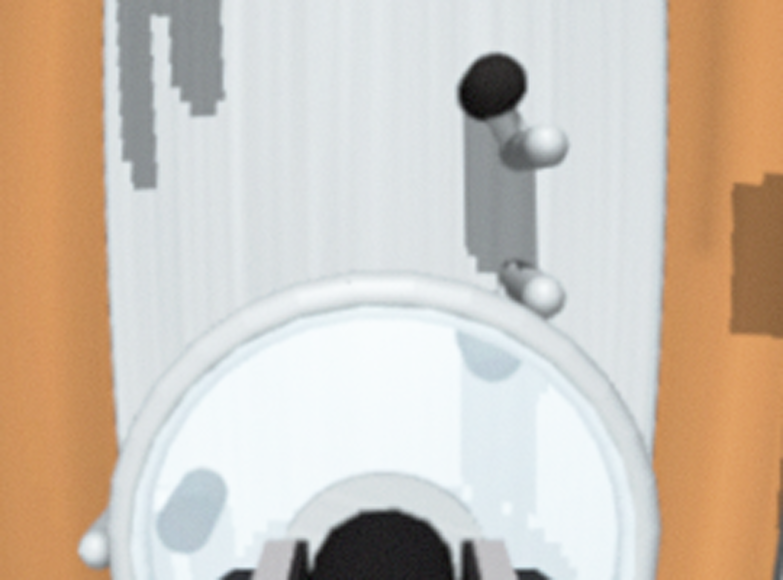

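>>> {"fn": "step_arm", "kwargs": {"targets": [0, 0, 0.003, 0, 0, 0, 0.005, 0, 0, 0, 0.007, 0, 0, 0, 0.008, 0, 0, 0, 0.008, 0, 0, 0, 0.008, 0]}}

```text
t: 20.17
tool_pos: [0.5759, -0.0723, 0.0594]
tool_rot: [-3.131, -0.057, 0.002]
contact_force: [-1.5, 0.3, 0.0]
opening: 0.0245
```

>>> {"fn": "step_arm", "kwargs": {"targets": [0, 0, 0, 0, 0, 0, 0, 0, 0, 0, 0, 0, 0, 0, 0, 0, 0, 0, 0, 0, 0, 0, 0, 0], "grip": 0.07}}

```text
t: 20.67
tool_pos: [0.576, -0.0723, 0.0595]
tool_rot: [-3.131, -0.057, 0.002]
contact_force: [0.9, 0.1, 0.0]
opening: 0.07
```

>>> {"fn": "step_arm", "kwargs": {"targets": [0, 0, -0.03, 0, 0, 0, -0.07, 0, 0, 0, -0.11, 0, 0, 0, -0.13, 0, 0, 0, -0.13, 0, 0, 0, -0.13, 0]}}

```text
t: 21.17
tool_pos: [0.5772, -0.0739, 0.1915]
tool_rot: [-3.132, -0.057, -0.004]
contact_force: [0.5, -0.4, -0.7]
opening: 0.0698
```

Run:
```python
from h import *
p=imaging.get_image("wrist"); save(p,"wrist16.png",(130,60,430,285),2.6)
mv([.432,.317,.18],.033)
P=np.array([at_z(p,(279.2,189.4),.043,True)])
for r in imaging.mark_of("lid1",p)[:5]: print(np.round(r["uv"],1),round(r["score"],2),at_z(p,r["uv"],.035,True).round(4))
p=imaging.get_image("top"); save(p,"top16.png",(140,80,420,380),2)
for r in imaging.mark_of("lid1",p)[:5]: print(np.round(r["uv"],1),round(r["score"],2),at_z(p,r["uv"],.0,True).round(4))
```

```text
pos [ 0.576  -0.0735  0.1892] yaw 0.0365 open 0.0703 F [-0.2  0.1  0.1] t 21.22 -> row [-0.1296, -0.3954, 0.0132, 0.0035]
[278.2 194.1] 0.63 [ 0.5748 -0.0746  0.035 ]
[194.3 279.2] 0.94 [0.264  0.3093 0.    ]
[190.4 228.1] 0.91 [0.4362 0.3235 0.    ]
[217.6 125.8] 0.72 [0.7882 0.2359 0.    ]
[308.8 187. ] 0.56 [ 0.575  -0.0756  0.    ]
```

View pics/wrist16.png

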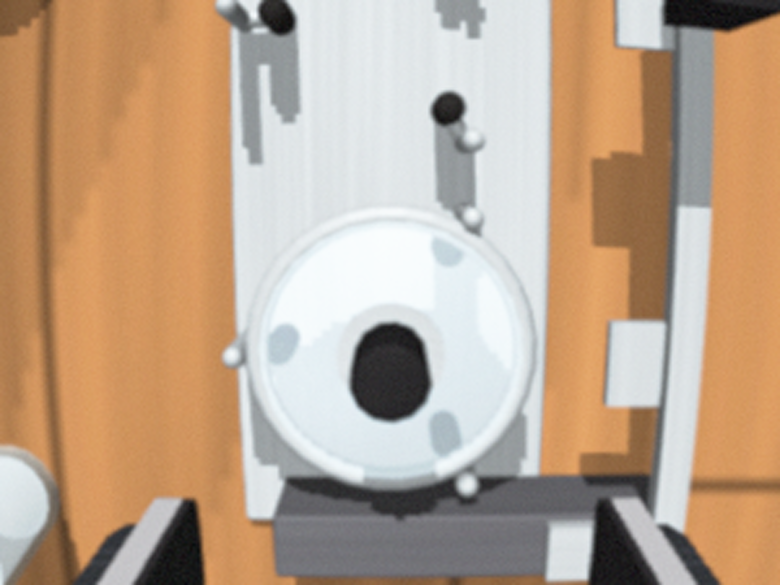

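View pics/top16.png

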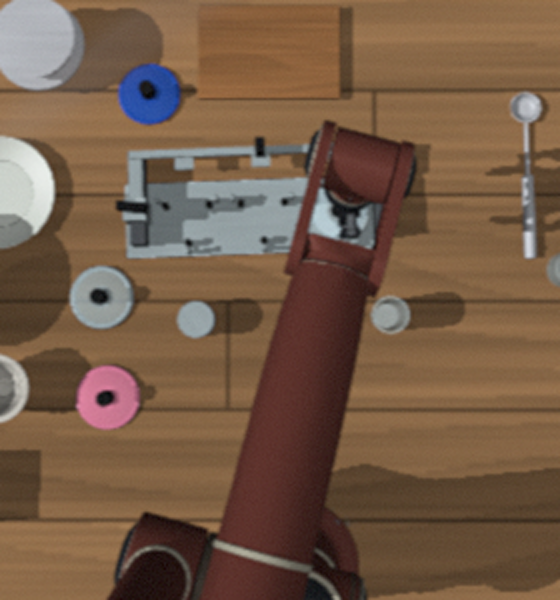

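>>> {"fn": "step_arm", "kwargs": {"targets": [-0.127, -0.3954, 0, 0, -0.127, -0.3954, 0, 0, -0.127, -0.3954, 0, 0, -0.127, -0.3954, 0, 0, -0.127, -0.3954, 0, 0, -0.127, -0.3954, 0, 0, -0.127, -0.3954, 0, 0, -0.127, -0.3954, 0, 0, -0.127, -0.3954, 0, 0, -0.127, -0.3954, 0, 0, -0.127, -0.3954, 0, 0, -0.127, -0.3954, 0, 0], "grip": 0.085}}

```text
t: 22.37
tool_pos: [0.4318, 0.3186, 0.19]
tool_rot: [-3.132, -0.064, 0.013]
contact_force: [0.1, -0.6, -1.0]
opening: 0.0845
```

Run:
```python
from h import *
p=imaging.get_image("wrist"); save(p,"wrist17.png",None,1.42)
mv([.435,.3165,.18],.033)
```

```text
pos [0.4325 0.3174 0.1902] yaw 0.0385 open 0.0846 F [-0.3  0.2 -0.6] t 22.42 -> row [0.0025, 0.0011, 0.0102, 0.0055]
```

View pics/wrist17.png

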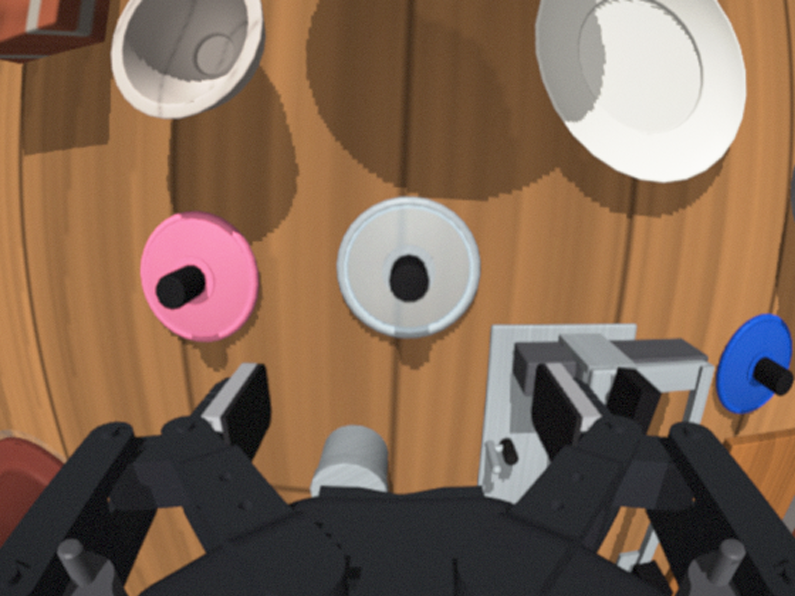

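Run:
```python
from h import *
p=imaging.get_image("wrist")
c=at_z(p,(288,188.4),.008,True); print(c, at_z(p,(409/1.42,285/1.42),.052,True))
mv([c[0]+.0005,c[1]+.0007,.0235],.034)
```

```text
[0.43795448 0.31738914 0.008     ] [0.43765048 0.315003   0.052     ]
pos [0.4331 0.3166 0.1904] yaw 0.0366 open 0.0852 F [-0.1 -0.6 -1.5] t 22.47 -> row [0.0066, 0.0003, 0.1669, 0.0026]
```

>>> {"fn": "step_arm", "kwargs": {"targets": [0.0055, 0.0005, 0.035, 0, 0.0055, 0.0005, 0.075, 0, 0.0055, 0.0005, 0.115, 0, 0.0055, 0.0005, 0.15, 0, 0.0055, 0.0005, 0.162, 0, 0.0055, 0.0005, 0.1665, 0, 0.0055, 0.0005, 0.1665, 0, 0.0055, 0.0005, 0.1665, 0]}}

```text
t: 23.13
tool_pos: [0.4393, 0.3182, 0.0261]
tool_rot: [-3.13, -0.056, 0.007]
contact_force: [0.2, -0.3, 0.1]
opening: 0.0851
```

>>> {"fn": "step_arm", "kwargs": {"targets": [0, 0, 0, 0, 0, 0, 0, 0, 0, 0, 0, 0, 0, 0, 0, 0, 0, 0, 0, 0, 0, 0, 0, 0, 0, 0, 0, 0, 0, 0, 0, 0], "grip": 0.0, "force": 40}}

```text
t: 23.8
tool_pos: [0.4393, 0.3185, 0.0269]
tool_rot: [-3.13, -0.056, 0.007]
contact_force: [-2.6, -0.6, 6.4]
opening: 0.0249
```

Run:
```python
from h import *
mv([.435,.3165,.13])
p=imaging.get_image("wrist"); save(p,"wrist18.png",None,1.42)
```

```text
pos [0.4393 0.3185 0.0269] yaw 0.0359 open 0.0249 F [-2.6 -0.6  6.4] t 23.8 -> row [-0.0048, 0.0007, -0.1031, 0.0]
```

View pics/wrist18.png

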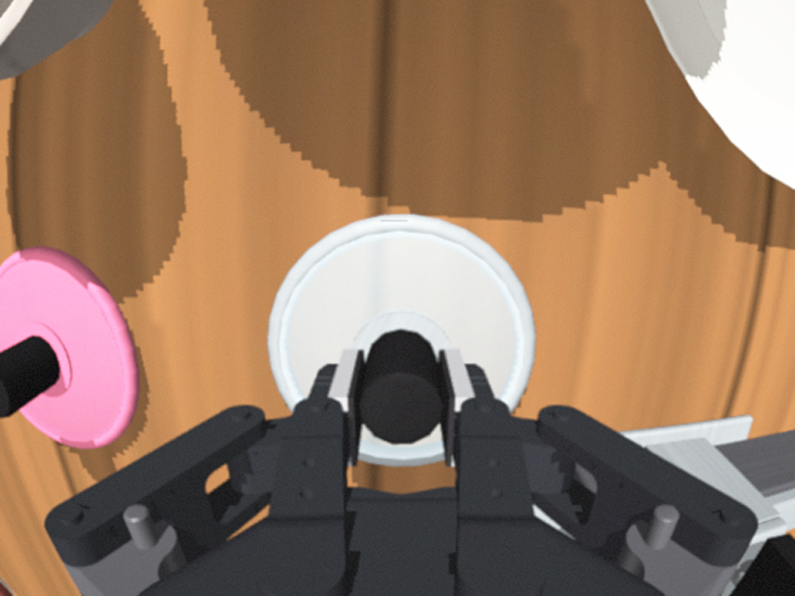

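>>> {"fn": "step_arm", "kwargs": {"targets": [0, 0, -0.03, 0, 0, 0, -0.065, 0, 0, 0, -0.1, 0, 0, 0, -0.135, 0, 0, 0, -0.135, 0, 0, 0, -0.135, 0]}}

```text
t: 24.35
tool_pos: [0.4414, 0.3178, 0.1646]
tool_rot: [-3.128, -0.056, -0.001]
contact_force: [-1.1, -0.0, -1.8]
opening: 0.0248
```

Run:
```python
from h import *
mv([.5715,.051,.16],.033)
```

```text
pos [0.4414 0.3178 0.1646] yaw 0.036 open 0.0248 F [-1.1 -0.  -1.8] t 24.35 -> row [0.1204, 0.2713, 0.001, 0.003]
```

>>> {"fn": "step_arm", "kwargs": {"targets": [0.01, 0.025, 0, 0, 0.022, 0.055, 0, 0, 0.035, 0.085, 0, 0, 0.05, 0.115, 0, 0, 0.065, 0.148, 0, 0, 0.08, 0.18, 0, 0, 0.095, 0.212, 0, 0, 0.108, 0.242, 0, 0, 0.117, 0.262, 0, 0, 0.12, 0.2713, 0.001, 0, 0.12, 0.2713, 0.001, 0, 0.12, 0.2713, 0.001, 0]}}

```text
t: 25.35
tool_pos: [0.5697, 0.0514, 0.1579]
tool_rot: [-3.127, -0.055, 0.005]
contact_force: [1.0, 0.3, -2.0]
opening: 0.0246
```

Run:
```python
from h import *
mv([.5715,.051,.092],.033)
```

```text
pos [0.5697 0.0514 0.1579] yaw 0.0354 open 0.0246 F [ 1.   0.3 -2. ] t 25.35 -> row [0.0019, 0.0014, 0.0658, 0.0024]
```

>>> {"fn": "step_arm", "kwargs": {"targets": [0.0015, 0.001, 0.03, 0, 0.0015, 0.0014, 0.06, 0, 0.0015, 0.0014, 0.0658, 0, 0.0015, 0.0014, 0.0658, 0, 0.0015, 0.0014, 0.0658, 0]}}

```text
t: 25.77
tool_pos: [0.5707, 0.052, 0.0922]
tool_rot: [-3.126, -0.058, 0.006]
contact_force: [0.9, 0.5, -1.1]
opening: 0.0245
```

Run:
```python
from h import *
mv([.5717,.051,.07],.033)
p=imaging.get_image("wrist"); save(p,"wrist19.png",(130,40,430,265),2.6)
mv([.5717,.051,.07],.033)
p=imaging.get_image("wrist")
mv([.5717,.051,.07],.033)
```

```text
pos [0.5707 0.052  0.0922] yaw 0.0368 open 0.0245 F [ 0.9  0.5 -1.1] t 25.77 -> row [0.001, 0.0014, 0.0222, 0.0038]
pos [0.5718 0.0517 0.0936] yaw 0.0366 open 0.0249 F [-0.2 -0.6 -1.4] t 25.82 -> row [-0.0001, 0.0011, 0.0236, 0.0036]
pos [0.5724 0.0515 0.0943] yaw 0.0362 open 0.0247 F [ 0.1  0.1 -1.8] t 25.87 -> row [-0.0007, 0.0008, 0.0243, 0.0032]
```

View pics/wrist19.png

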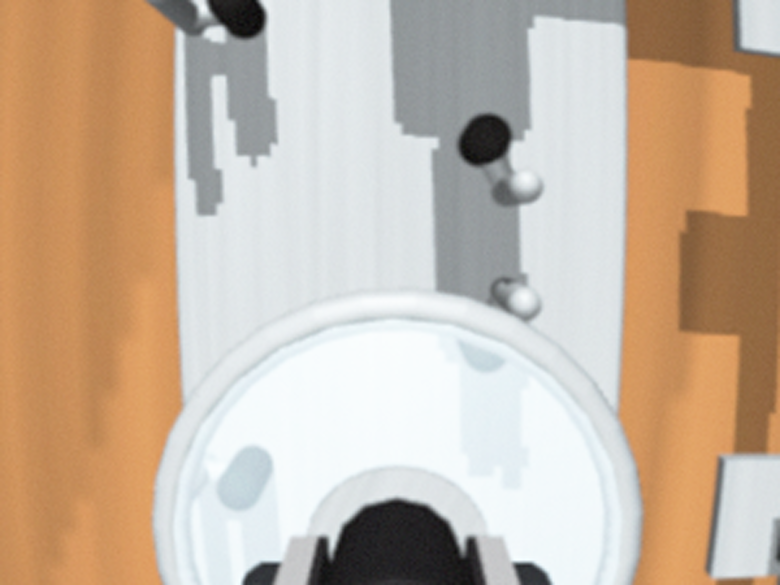

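>>> {"fn": "step_arm", "kwargs": {"targets": [-0.0012, 0.0004, 0.008, 0, -0.0012, 0.0004, 0.015, 0, -0.0012, 0.0004, 0.019, 0, -0.0012, 0.0004, 0.022, 0, -0.0012, 0.0004, 0.0245, 0, -0.0012, 0.0004, 0.0245, 0]}}

```text
t: 26.37
tool_pos: [0.5706, 0.0514, 0.0689]
tool_rot: [-3.127, -0.057, 0.002]
contact_force: [-0.7, 0.0, -1.3]
opening: 0.0247
```

Run:
```python
from h import *
mv([.5712,.0514,.062],.033)
p=imaging.get_image("wrist"); save(p,"wrist20.png",(150,60,420,260),2.9)
mv([.5712,.0514,.062],.033)
```

```text
pos [0.5706 0.0514 0.0689] yaw 0.0362 open 0.0247 F [-0.7  0.  -1.3] t 26.37 -> row [0.0006, 0.0001, 0.0069, 0.0032]
pos [0.5709 0.0514 0.0693] yaw 0.0362 open 0.0247 F [-0.  -0.1 -2.2] t 26.42 -> row [0.0003, 0.0001, 0.0073, 0.0032]
```

View pics/wrist20.png

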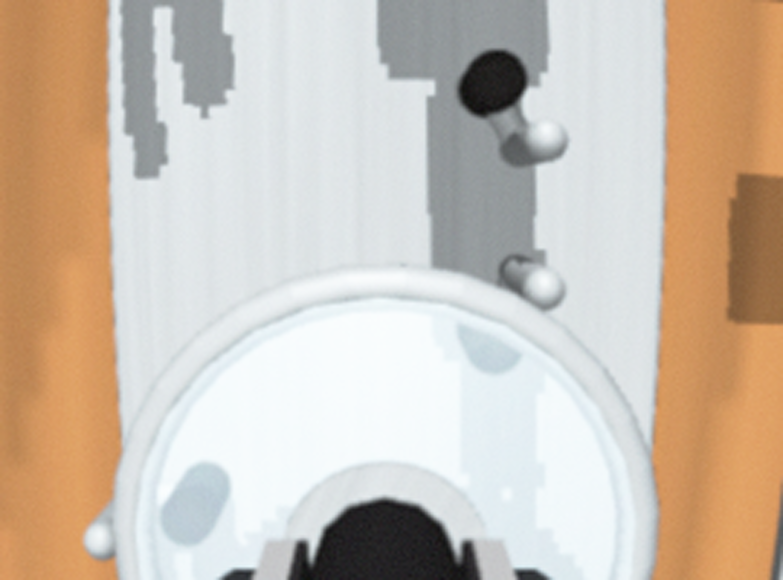

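>>> {"fn": "step_arm", "kwargs": {"targets": [0.0005, 0, 0.003, 0, 0.0005, 0, 0.005, 0, 0.0005, 0, 0.007, 0, 0.0005, 0, 0.0078, 0, 0.0005, 0, 0.0078, 0, 0.0005, 0, 0.0078, 0]}}

```text
t: 26.92
tool_pos: [0.5715, 0.0515, 0.0618]
tool_rot: [-3.127, -0.056, 0.0]
contact_force: [-0.4, -0.2, 1.1]
opening: 0.0249
```

>>> {"fn": "step_arm", "kwargs": {"targets": [0, 0, 0, 0, 0, 0, 0, 0, 0, 0, 0, 0, 0, 0, 0, 0, 0, 0, 0, 0, 0, 0, 0, 0], "grip": 0.07}}

```text
t: 27.42
tool_pos: [0.5716, 0.0515, 0.0618]
tool_rot: [-3.127, -0.057, 0.0]
contact_force: [-0.8, -0.1, -1.0]
opening: 0.07
```

>>> {"fn": "step_arm", "kwargs": {"targets": [0, 0, -0.03, 0, 0, 0, -0.07, 0, 0, 0, -0.11, 0, 0, 0, -0.14, 0, 0, 0, -0.14, 0, 0, 0, -0.14, 0]}}

```text
t: 27.92
tool_pos: [0.5733, 0.0494, 0.2052]
tool_rot: [-3.127, -0.057, -0.009]
contact_force: [0.9, 0.0, 0.4]
opening: 0.07
```

Run:
```python
from h import *
p=imaging.get_image("wrist"); save(p,"wrist21.png",(130,60,430,285),2.6)
mv([.673,.0555,.16],.033)
p=imaging.get_image("scene"); save(p,"scene21.png",(200,170,400,290),4)
```

```text
pos [0.5719 0.0495 0.2025] yaw 0.0361 open 0.0699 F [ 0.9 -0.7 -0.4] t 27.97 -> row [0.1012, -0.0018, 0.0427, 0.0031]
```

View pics/wrist21.png

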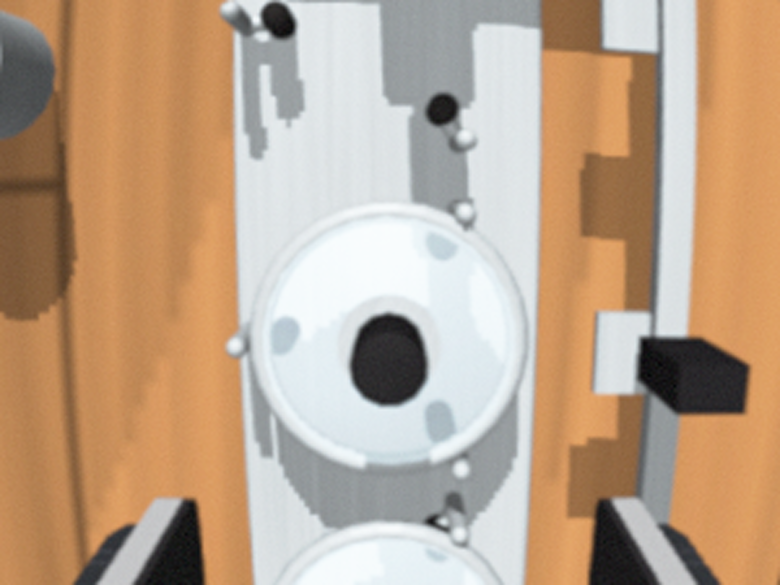

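View pics/scene21.png

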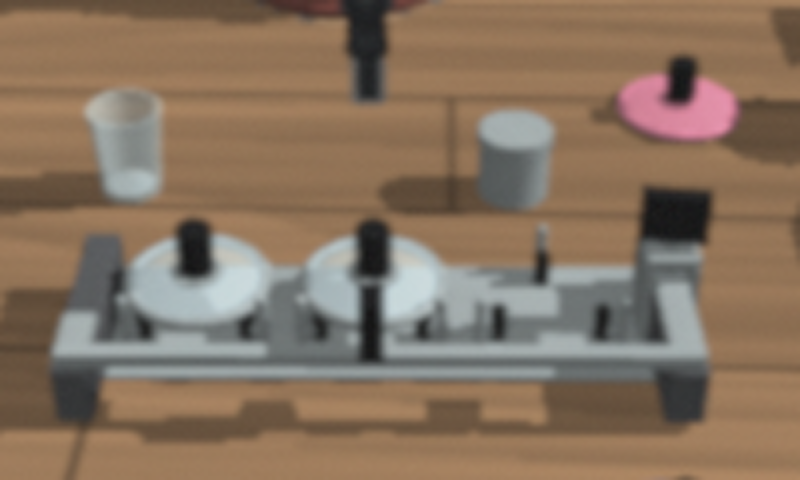

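>>> {"fn": "step_arm", "kwargs": {"targets": [0.04, -0.001, 0.01, 0, 0.08, -0.0015, 0.03, 0, 0.1005, -0.0018, 0.0427, 0, 0.1005, -0.0018, 0.0427, 0, 0.1005, -0.0018, 0.0427, 0, 0.1005, -0.0018, 0.0427, 0]}}

```text
t: 28.52
tool_pos: [0.6701, 0.0556, 0.1562]
tool_rot: [-3.126, -0.056, 0.008]
contact_force: [0.2, -0.1, 0.1]
opening: 0.0699
```

Run:
```python
from h import *
p=imaging.get_image("wrist"); save(p,"wrist22.png",None,1.42)
mv([.673,.0550,.08],.034)
```

```text
pos [0.6704 0.0556 0.1575] yaw 0.0362 open 0.0702 F [0.5 0.1 0.5] t 28.57 -> row [0.0027, 0.0018, 0.0775, 0.0022]
```

View pics/wrist22.png

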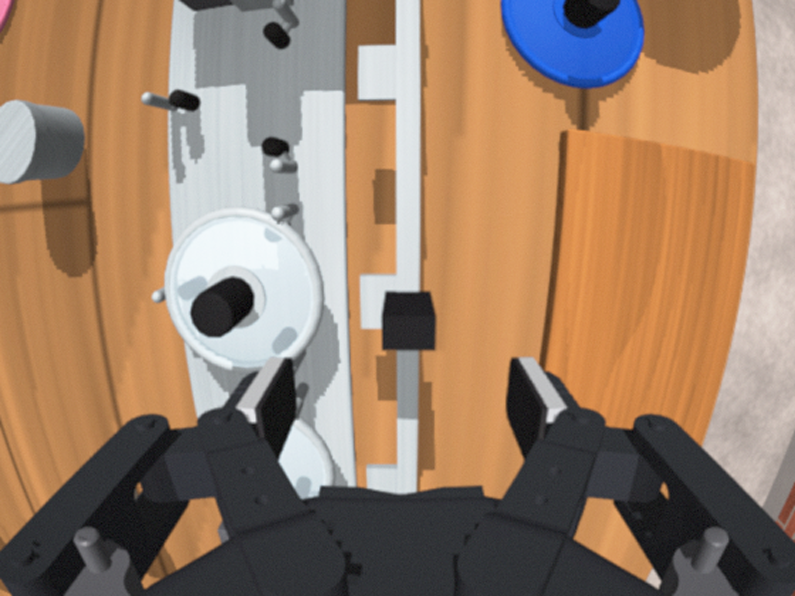

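>>> {"fn": "step_arm", "kwargs": {"targets": [0.0027, 0.0018, 0.02, 0, 0.0027, 0.0018, 0.05, 0, 0.0027, 0.0018, 0.07, 0, 0.0027, 0.0018, 0.0775, 0, 0.0027, 0.0018, 0.0775, 0, 0.0027, 0.0018, 0.0775, 0], "grip": 0.055}}

```text
t: 29.07
tool_pos: [0.6731, 0.055, 0.0813]
tool_rot: [-3.127, -0.057, 0.002]
contact_force: [0.7, 0.8, -0.5]
opening: 0.0551
```

>>> {"fn": "step_arm", "kwargs": {"targets": [0, 0, 0, 0, 0, 0, 0, 0, 0, 0, 0, 0, 0, 0, 0, 0, 0, 0, 0, 0, 0, 0, 0, 0, 0, 0, 0, 0], "grip": 0.0, "force": 30}}

```text
t: 29.65
tool_pos: [0.6733, 0.055, 0.0842]
tool_rot: [-3.127, -0.057, 0.002]
contact_force: [-7.1, -0.3, 8.1]
opening: 0.0232
```

Run:
```python
from h import *
mv([.6325,.054,.08],.034)
p=imaging.get_image("wrist"); save(p,"wrist23.png",None,1.42)
```

```text
pos [0.6733 0.055  0.0842] yaw 0.0365 open 0.0232 F [-7.1 -0.3  8.1] t 29.65 -> row [-0.0408, -0.0005, 0.0043, 0.0025]
```

View pics/wrist23.png

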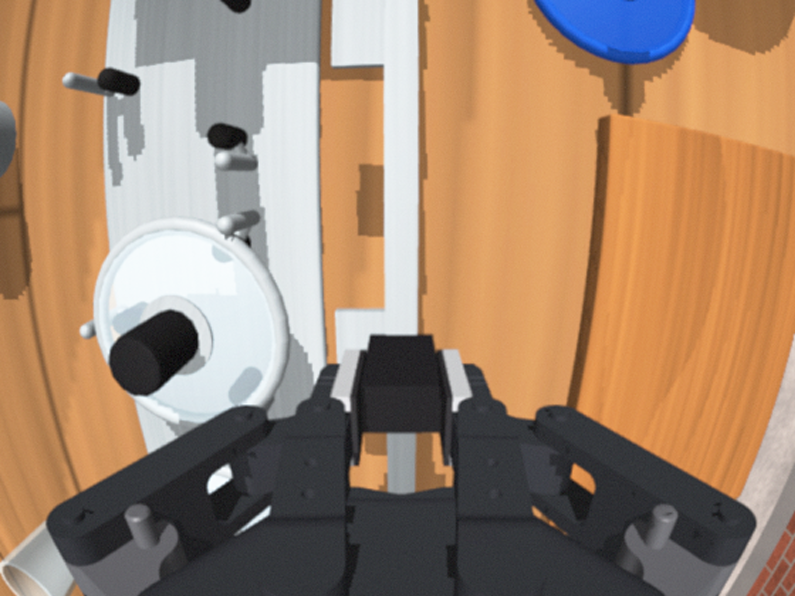

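Run:
```python
from h import *
p=imaging.get_image("top"); save(p,"top23.png",(180,120,360,250),4)
```

```text
(no output)
```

View pics/top23.png

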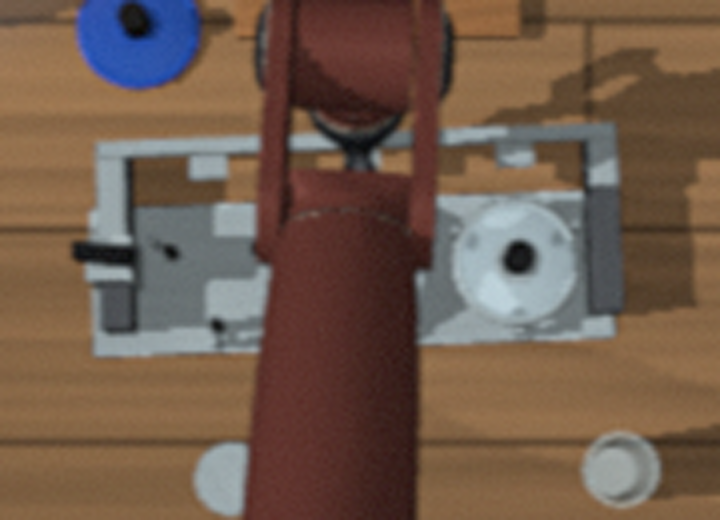

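>>> {"fn": "step_arm", "kwargs": {"targets": [-0.005, 0, 0, 0, -0.01, 0, 0, 0, -0.015, 0, 0, 0, -0.02, 0, 0, 0, -0.025, 0, 0, 0, -0.03, 0, 0, 0, -0.034, 0, 0, 0, -0.038, 0, 0, 0, -0.041, 0, 0, 0, -0.0425, 0, 0, 0, -0.0425, 0, 0, 0, -0.0425, 0, 0, 0]}}

```text
t: 30.75
tool_pos: [0.6332, 0.0535, 0.0844]
tool_rot: [-3.127, -0.057, -0.009]
contact_force: [12.6, 0.9, -10.2]
opening: 0.0232
```

Run:
```python
from h import *
mv([.6325,.054,.2],.034)
p=imaging.get_image("wrist"); save(p,"wrist24.png",None,1.42)
```

```text
pos [0.6332 0.0535 0.0844] yaw 0.0362 open 0.0232 F [ 12.6   0.9 -10.2] t 30.75 -> row [0.0, -0.0022, -0.1156, 0.0022]
```

View pics/wrist24.png

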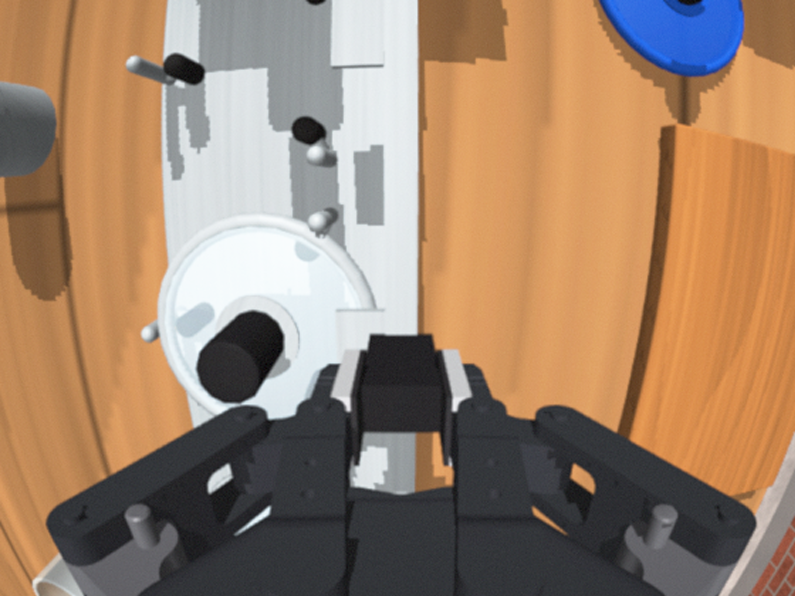

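>>> {"fn": "step_arm", "kwargs": {"targets": [0, 0, 0, 0, 0, 0, 0, 0, 0, 0, 0, 0, 0, 0, 0, 0, 0, 0, 0, 0, 0, 0, -0.03, 0, 0, 0, -0.07, 0, 0, 0, -0.11, 0, 0, 0, -0.12, 0, 0, 0, -0.12, 0], "grip": 0.042}}

```text
t: 31.63
tool_pos: [0.6354, 0.0516, 0.2109]
tool_rot: [-3.127, -0.057, -0.025]
contact_force: [0.6, 0.2, 0.6]
opening: 0.042
```

Run:
```python
from h import *
mv([.5743,.2565,.19],-.105)
```

```text
pos [0.6354 0.0516 0.2109] yaw 0.0362 open 0.042 F [0.6 0.2 0.6] t 31.63 -> row [-0.054, -0.2067, 0.0228, 0.1412]
```

>>> {"fn": "step_arm", "kwargs": {"targets": [-0.01, -0.04, 0, 0.03, -0.02, -0.08, 0, 0.06, -0.03, -0.12, 0.01, 0.09, -0.04, -0.16, 0.02, 0.12, -0.052, -0.2, 0.0228, 0.1412, -0.054, -0.2067, 0.0228, 0.1412, -0.054, -0.2067, 0.0228, 0.1412, -0.054, -0.2067, 0.0228, 0.1412, -0.054, -0.2067, 0.0228, 0.1412], "grip": 0.085}}

```text
t: 32.38
tool_pos: [0.5746, 0.2553, 0.1896]
tool_rot: [-3.123, 0.166, -0.022]
contact_force: [0.3, 0.2, 0.1]
opening: 0.0854
```

Run:
```python
from h import *
p=imaging.get_image("wrist"); save(p,"wrist25.png",None,1.42)
mv([.5742,.2568,.095],-.105)
```

```text
pos [0.5749 0.255  0.1899] yaw -0.1068 open 0.085 F [ 0.2  0.6 -0.3] t 32.43 -> row [-0.0022, -0.0003, 0.0949, -0.0018]
```

View pics/wrist25.png

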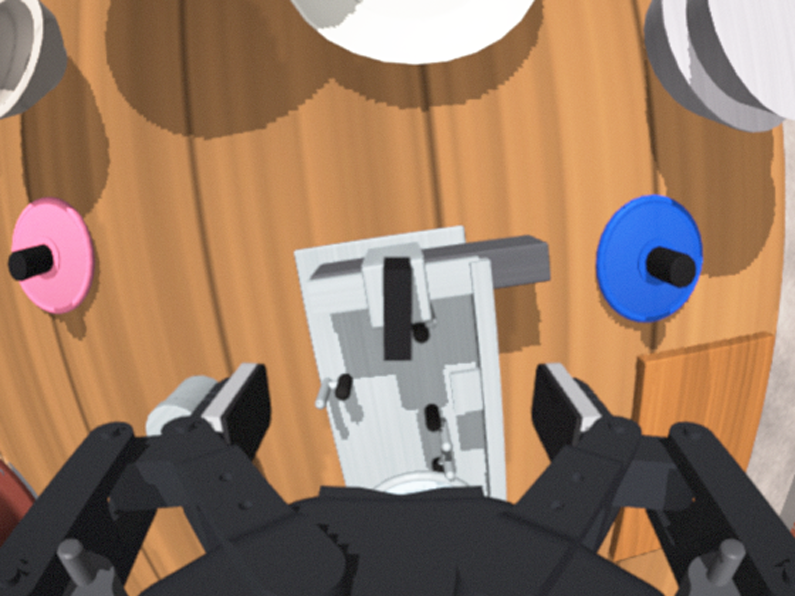

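>>> {"fn": "step_arm", "kwargs": {"targets": [-0.0022, 0, 0.03, 0, -0.0022, 0, 0.06, 0, -0.0022, 0, 0.085, 0, -0.0022, 0, 0.095, 0, -0.0022, 0, 0.095, 0, -0.0022, 0, 0.095, 0]}}

```text
t: 32.93
tool_pos: [0.5747, 0.2556, 0.0952]
tool_rot: [-3.123, 0.169, -0.023]
contact_force: [0.6, 0.6, 1.1]
opening: 0.085
```

>>> {"fn": "step_arm", "kwargs": {"targets": [0, 0, 0, 0, 0, 0, 0, 0, 0, 0, 0, 0, 0, 0, 0, 0, 0, 0, 0, 0, 0, 0, 0, 0, 0, 0, 0, 0, 0, 0, 0, 0, 0, 0, 0, 0], "grip": 0.0, "force": 45}}

```text
t: 33.68
tool_pos: [0.574, 0.2559, 0.096]
tool_rot: [-3.123, 0.168, -0.02]
contact_force: [-3.9, -0.5, 5.2]
opening: 0.0128
```

>>> {"fn": "step_arm", "kwargs": {"targets": [0, 0, 0, 0.11, 0, 0, 0, 0.22, 0, 0, 0, 0.33, 0, 0, 0, 0.44, 0, 0, 0, 0.55, 0, 0, 0, 0.66, 0, 0, 0, 0.77, 0, 0, 0, 0.88, 0, 0, 0, 0.99, 0, 0, 0, 1.1, 0, 0, 0, 1.21, 0, 0, 0, 1.32]}}

```text
t: 34.68
tool_pos: [0.5746, 0.2551, 0.096]
tool_rot: [-2.357, 2.05, -0.006]
contact_force: [0.9, -1.9, 0.2]
opening: 0.0134
```

Run:
```python
from h import *
mv([.575,.2555,.2],-1.46); print(monitor.get_obs()["wrist_torque"])
```

```text
pos [0.5746 0.2551 0.096 ] yaw -1.4319 open 0.0134 F [ 0.9 -1.9  0.2] t 34.68 -> row [-0.0013, -0.0022, -0.104, 0.0281]
[-0.86677178 -0.17792818  0.16478086]
```

>>> {"fn": "step_arm", "kwargs": {"targets": [0, 0, 0, 0.04, 0, 0, 0, 0.08, 0, 0, 0, 0.12, 0, 0, 0, 0.12, 0, 0, 0, 0.12]}}

```text
t: 35.1
tool_pos: [0.5745, 0.255, 0.0959]
tool_rot: [-2.233, 2.185, -0.006]
contact_force: [0.8, 0.8, 0.2]
opening: 0.0132
```

Run:
```python
from h import *
mv([.575,.2555,.2],-1.46); print(monitor.get_obs()["wrist_torque"])
p=imaging.get_image("wrist"); save(p,"wrist26.png",None,1.42)
```

```text
pos [0.5745 0.255  0.0959] yaw -1.5492 open 0.0132 F [0.8 0.8 0.2] t 35.1 -> row [-0.0015, -0.0021, -0.104, -0.0892]
[-0.43713044  0.07223263  0.66707368]
```

View pics/wrist26.png

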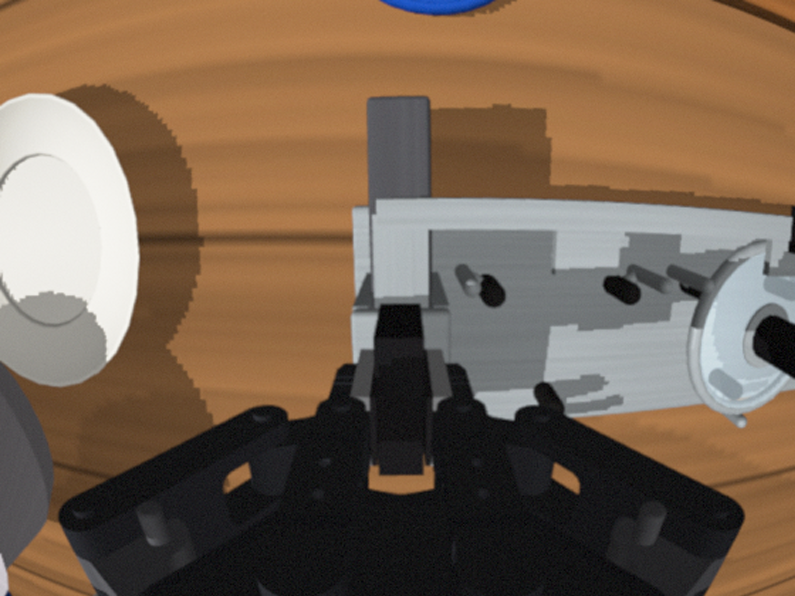

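>>> {"fn": "step_arm", "kwargs": {"targets": [0, 0, 0, 0, 0, 0, 0, 0, 0, 0, 0, 0, 0, 0, 0, 0, 0, 0, 0, 0, 0, 0, 0, 0, 0, 0, -0.04, 0, 0, 0, -0.08, 0, 0, 0, -0.12, 0, 0, 0, -0.16, 0, 0, 0, -0.16, 0, 0, 0, -0.16, 0], "grip": 0.085}}

```text
t: 36.15
tool_pos: [0.5739, 0.2539, 0.2607]
tool_rot: [-2.227, 2.18, -0.012]
contact_force: [-0.2, 0.1, -0.2]
opening: 0.0848
```

Run:
```python
from h import *
mv([.46,.12,.26],-1.549)
```

```text
pos [0.5739 0.2539 0.2607] yaw -1.5496 open 0.0848 F [-0.2  0.1 -0.2] t 36.15 -> row [0.1315, 0.1167, -0.0036, -0.0006]
```

>>> {"fn": "step_arm", "kwargs": {"targets": [0.1315, 0.1167, -0.0036, 0, 0.1315, 0.1167, -0.0036, 0, 0.1315, 0.1167, -0.0036, 0, 0.1315, 0.1167, -0.0036, 0, 0.1315, 0.1167, -0.0036, 0, 0.1315, 0.1167, -0.0036, 0, 0.1315, 0.1167, -0.0036, 0, 0.1315, 0.1167, -0.0036, 0]}}

```text
t: 36.82
tool_pos: [0.4603, 0.1206, 0.2593]
tool_rot: [-2.228, 2.18, -0.01]
contact_force: [0.2, 0.1, 0.2]
opening: 0.0853
```

Run:
```python
from h import *
st()
p=imaging.get_image("wrist"); save(p,"wrist27.png",None,1.42)
p=imaging.get_image("scene"); save(p,"scene27.png",(200,170,400,290),4)
```

```text
{'t': np.float64(36.8167), 'q': array([ 0.0932, -0.3497,  1.9273,  0.0108,  1.541 ,  1.6422]), 'tool_pos': array([0.4603, 0.1206, 0.2593]), 'tool_rot': array([-2.2278,  2.1802, -0.0103]), 'contact_force': array([0.2291, 0.1246, 0.2127]), 'opening': np.float64(0.0853)}
```

View pics/wrist27.png

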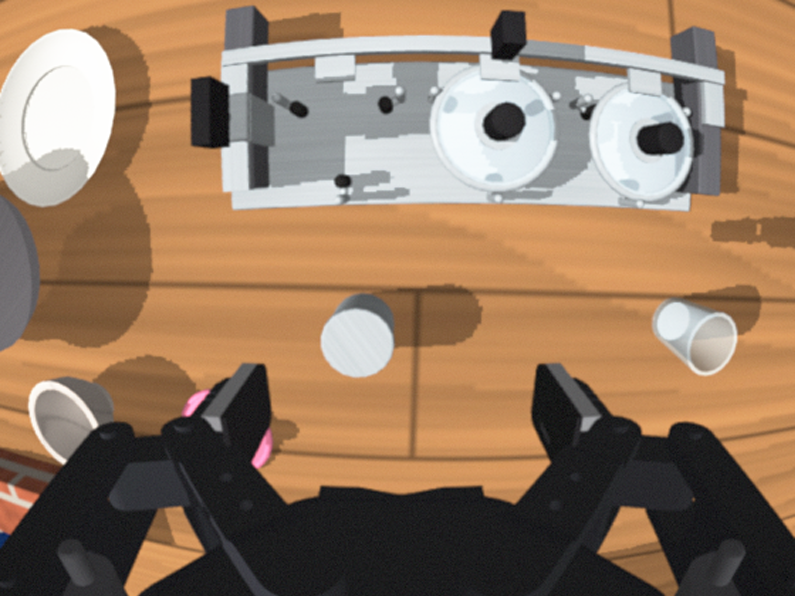

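View pics/scene27.png

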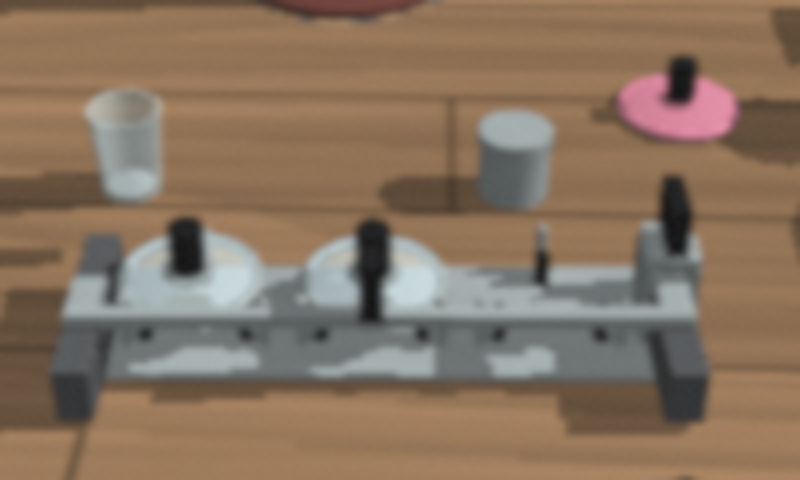

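Run:
```python
from h import *
p=imaging.get_image("wrist"); save(p,"wrist28.png",(280,30,520,160),3.3)
p=imaging.get_image("top"); save(p,"top28.png",(250,130,350,220),7)
mv([.56,-.012,.22],-1.549)
```

```text
pos [0.4605 0.1207 0.2597] yaw -1.5484 open 0.0853 F [ 0.5 -0.6 -0.2] t 37.02 -> row [0.1354, -0.0957, 0.0402, 0.0006]
```

View pics/wrist28.png

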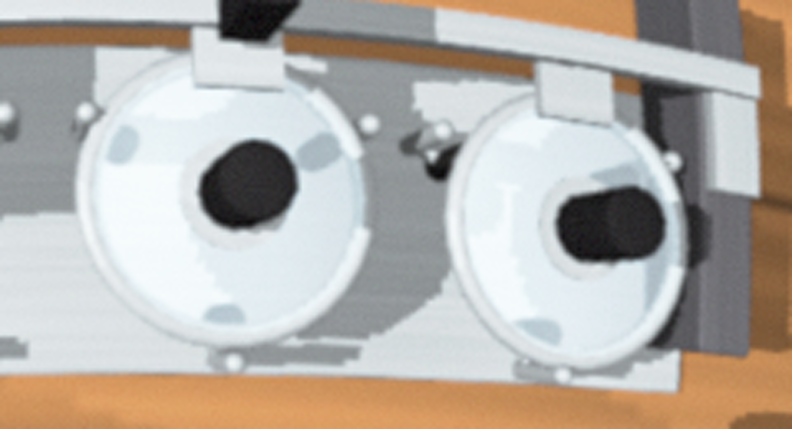

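View pics/top28.png

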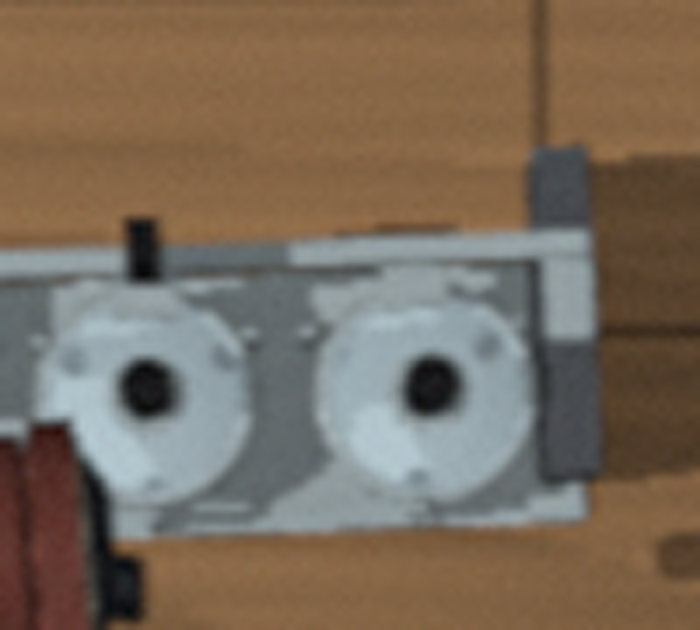

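>>> {"fn": "step_arm", "kwargs": {"targets": [0.04, -0.03, 0, 0, 0.08, -0.06, 0.01, 0, 0.12, -0.09, 0.03, 0, 0.15, -0.0957, 0.0402, 0, 0.18, -0.0957, 0.0402, 0, 0.18, -0.0957, 0.0402, 0, 0.18, -0.0957, 0.0402, 0, 0.18, -0.0957, 0.0402, 0]}}

```text
t: 37.68
tool_pos: [0.5613, -0.0562, 0.2193]
tool_rot: [-2.228, 2.18, -0.009]
contact_force: [-0.3, 0.4, 0.2]
opening: 0.0849
```

Run:
```python
from h import *
mv([.432,.317,.18],.033)
p=imaging.get_image("wrist"); save(p,"wrist29.png",(130,60,430,285),2.6)
```

```text
pos [ 0.5613 -0.0562  0.2193] yaw -1.5487 open 0.0849 F [-0.3  0.4  0.2] t 37.68 -> row [-0.3754, 0.1219, 0.0416, -1.5817]
```

View pics/wrist29.png

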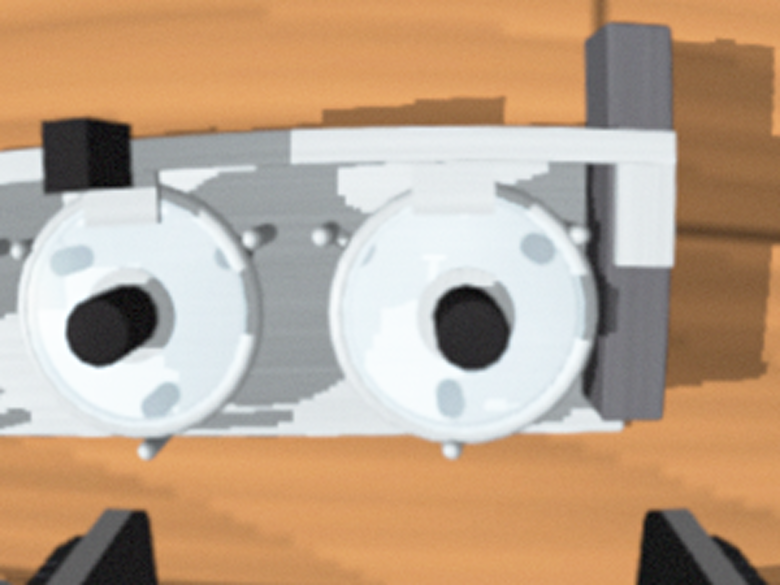

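Run:
```python
from h import *
p=imaging.get_image("wrist"); save(p,"wrist29c.png",(245,100,375,245),5.5)
f=lambda a,b,z: at_z(p,(130+a/2.6,60+b/2.6),z,True)[:2]
for nm,pts in dict(R=[(329,312),(598,312),(463,443),(365,400),(562,400)],M=[(19,300),(263,310),(150,437),(45,385),(245,390)]).items():
  for z in (.04,.045):
    P=np.array([f(a,b,z) for a,b in pts])
    s=np.linalg.lstsq(np.c_[2*P,np.ones(len(P))],(P**2).sum(1),rcond=None)[0]
    print(nm,z,s[:2].round(4),np.sqrt(s[2]+s[:2]@s[:2]).round(4))
print("prongs R a,b,c",f(452,450,.047),f(322,235,.047),f(579,235,.047))
print("prongs M a,c",f(148,450,.047),f(250,240,.047),f(19,250,.047))
print("knobtop R",f(471,332,.087),"M",f(98,335,.087))
for (a,b) in [(350,300),(360,340),(575,300),(570,340),(465,425),(400,420),(530,420), (40,300),(240,330),(150,425)]:
    print((a,b),dep(p,(130+a/2.6,60+b/2.6),True).round(4))
```

```text
R 0.04 [ 0.5743 -0.0806] 0.0527
R 0.045 [ 0.5751 -0.0802] 0.0519
M 0.04 [0.572  0.0504] 0.0529
M 0.045 [0.5728 0.0488] 0.052
prongs R a,b,c [ 0.52075897 -0.07714302] [ 0.60382017 -0.0253797 ] [ 0.60687413 -0.12229224]
prongs M a,c [0.51665487 0.04608456] [0.60168369 0.0020636 ] [0.59870257 0.09868855]
knobtop R [ 0.57543995 -0.07925021] M [0.57186091 0.04959533]
(350, 300) [ 0.5789 -0.0361  0.0442]
(360, 340) [ 0.5636 -0.0402  0.045 ]
(575, 300) [ 0.5816 -0.1226  0.0449]
(570, 340) [ 0.5658 -0.1217  0.0445]
(465, 425) [ 0.5301 -0.0821  0.0434]
(400, 420) [ 0.5321 -0.0563  0.0454]
(530, 420) [ 0.5326 -0.108   0.0429]
(40, 300) [0.578  0.0907 0.0455]
(240, 330) [0.5663 0.0068 0.0438]
(150, 425) [0.5262 0.0457 0.0433]
```

View pics/wrist29c.png

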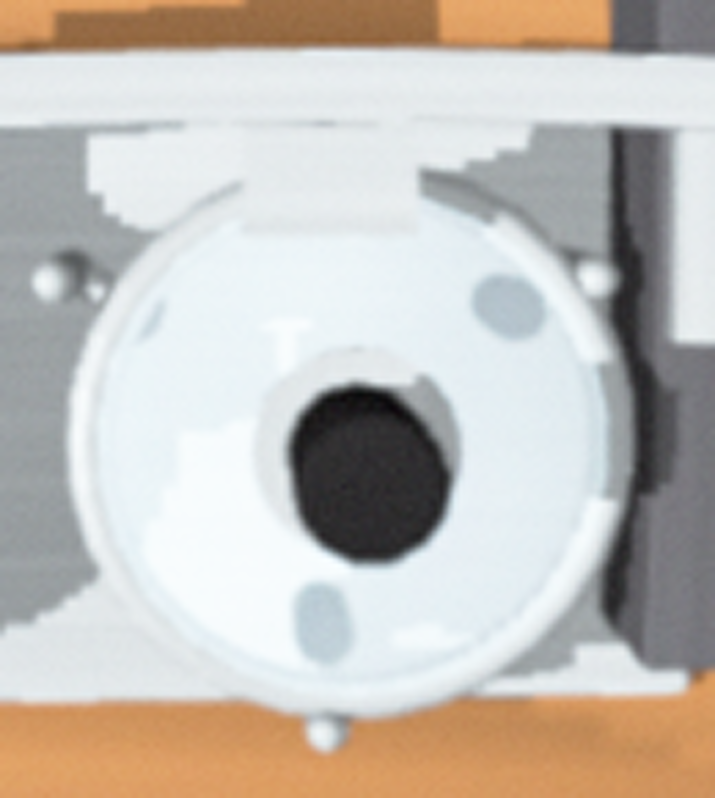

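The scene view shows the lid on rest R has moved about 5 mm towards -y, up against two prongs, since I seated it. It is still level and on its pads. I'll re-centre it by closing the jaws along y on its knob at the rest's middle.

Run:
```python
from h import *
st();mv([.5755,-.0724,.12],-1.539)
```

```text
{'t': np.float64(37.7833), 'q': array([-0.239 , -0.0998,  1.7819,  0.0181,  1.4405,  1.3056]), 'tool_pos': array([ 0.5612, -0.0552,  0.22  ]), 'tool_rot': array([-2.23  ,  2.177 , -0.0112]), 'contact_force': array([ 0.2438, -0.51  ,  0.4447]), 'opening': np.float64(0.0854)}
pos [ 0.5612 -0.0552  0.22  ] yaw -1.5466 open 0.0854 F [ 0.2 -0.5  0.4] t 37.78 -> row [0.0188, -0.0116, 0.1001, -0.0076]
```

>>> {"fn": "step_arm", "kwargs": {"targets": [0.0188, -0.0116, 0.03, 0, 0.0188, -0.0116, 0.07, 0, 0.0188, -0.0116, 0.1, 0, 0.0188, -0.0116, 0.1, 0, 0.0188, -0.0116, 0.1, 0, 0.0188, -0.0116, 0.1, 0], "grip": 0.052, "force": 20}}

```text
t: 38.28
tool_pos: [0.5768, -0.0717, 0.1226]
tool_rot: [-2.23, 2.174, -0.016]
contact_force: [-0.0, -0.6, 0.4]
opening: 0.0522
```

Run:
```python
from h import *
mv([.5755,-.0724,.062],-1.539)
p=imaging.get_image("wrist"); save(p,"wrist30.png",None,1.42)
mv([.5755,-.0724,.062],-1.539)
```

```text
pos [ 0.5768 -0.0717  0.1226] yaw -1.545 open 0.0522 F [-0.  -0.6  0.4] t 38.28 -> row [0.0013, 0.003, 0.0606, -0.006]
pos [ 0.5775 -0.0721  0.1235] yaw -1.5454 open 0.0522 F [0.5 0.1 0.6] t 38.33 -> row [0.0009, 0.0037, 0.0614, -0.0064]
```

View pics/wrist30.png

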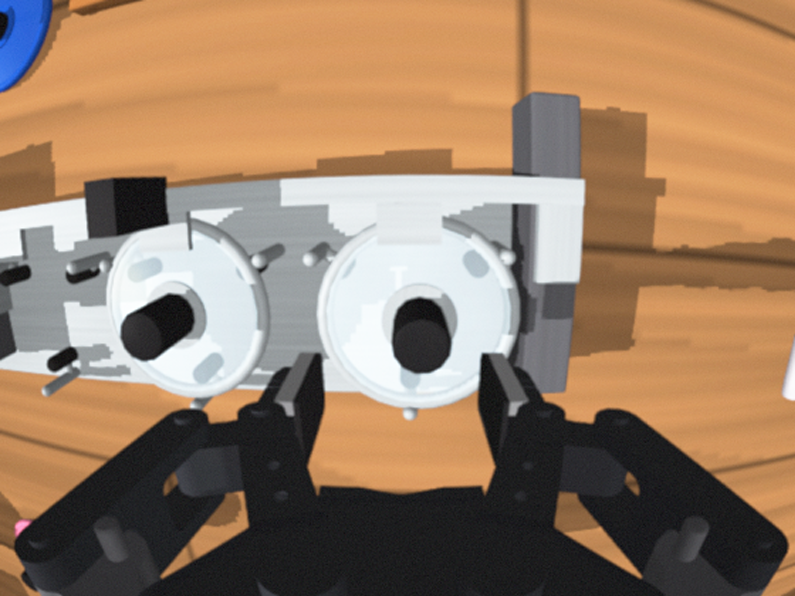

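>>> {"fn": "step_arm", "kwargs": {"targets": [0.0009, 0.003, 0.02, 0, 0.0009, 0.0035, 0.04, 0, 0.0009, 0.0037, 0.055, 0, 0.0009, 0.0037, 0.0605, 0, 0.0009, 0.0037, 0.0605, 0]}}

```text
t: 38.75
tool_pos: [0.5758, -0.0723, 0.0637]
tool_rot: [-2.23, 2.173, -0.019]
contact_force: [0.1, -0.2, -0.0]
opening: 0.052
```

>>> {"fn": "step_arm", "kwargs": {"targets": [0, 0, 0, 0, 0, 0, 0, 0, 0, 0, 0, 0, 0, 0, 0, 0, 0, 0, 0, 0, 0, 0, 0, 0], "grip": 0.024, "force": 20}}

```text
t: 39.25
tool_pos: [0.5781, -0.073, 0.0667]
tool_rot: [-2.228, 2.172, -0.027]
contact_force: [0.4, -1.6, 6.7]
opening: 0.0252
```

Run:
```python
from h import *
mv([.5755,-.0724,.062],-1.539)
p=imaging.get_image("wrist"); save(p,"wrist31.png",None,1.42)
```

```text
pos [ 0.5781 -0.073   0.0667] yaw -1.5452 open 0.0252 F [ 0.4 -1.6  6.7] t 39.25 -> row [-0.0006, 0.0027, 0.0046, -0.0062]
```

View pics/wrist31.png

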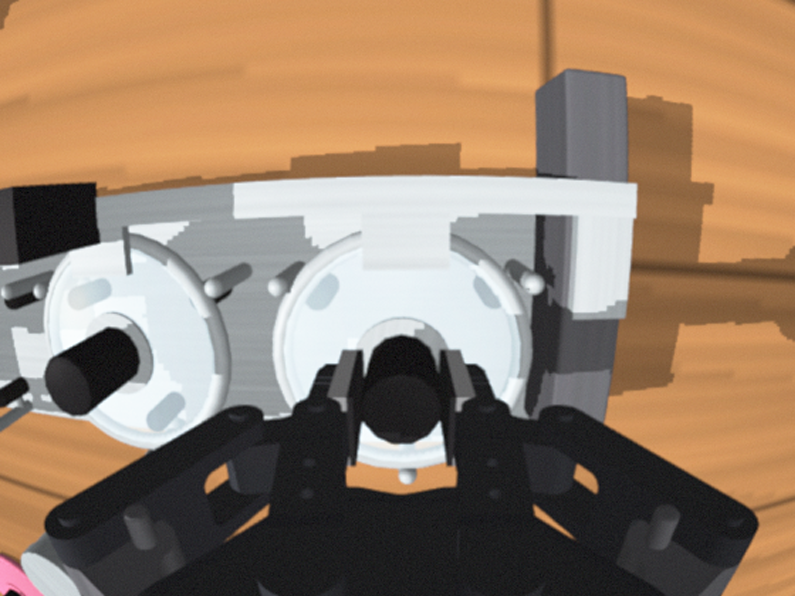

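>>> {"fn": "step_arm", "kwargs": {"targets": [0, 0, 0, 0, 0, 0, 0, 0, 0, 0, 0, 0, 0, 0, 0, 0, 0, 0, 0, 0], "grip": 0.052}}

```text
t: 39.72
tool_pos: [0.5777, -0.0728, 0.0663]
tool_rot: [-2.228, 2.172, -0.025]
contact_force: [-0.0, 0.3, -0.8]
opening: 0.0518
```

>>> {"fn": "step_arm", "kwargs": {"targets": [0, 0, -0.03, 0, 0, 0, -0.07, 0, 0, 0, -0.11, 0, 0, 0, -0.15, 0, 0, 0, -0.16, 0, 0, 0, -0.16, 0, 0, 0, -0.16, 0]}}

```text
t: 40.3
tool_pos: [0.5725, -0.0745, 0.2263]
tool_rot: [-2.228, 2.171, -0.026]
contact_force: [-0.1, 0.2, -0.7]
opening: 0.0518
```

Run:
```python
from h import *
st()
p=imaging.get_image("wrist"); save(p,"wrist32.png",(130,60,430,285),2.6)
p=imaging.get_image("scene"); save(p,"scene32.png",(200,170,400,290),4)
```

```text
{'t': np.float64(40.3), 'q': array([-0.2674, -0.0784,  1.7515,  0.0188,  1.4388,  1.2757]), 'tool_pos': array([ 0.5725, -0.0745,  0.2263]), 'tool_rot': array([-2.2275,  2.1714, -0.0264]), 'contact_force': array([-0.0558,  0.2486, -0.6766]), 'opening': np.float64(0.0518)}
```

View pics/wrist32.png

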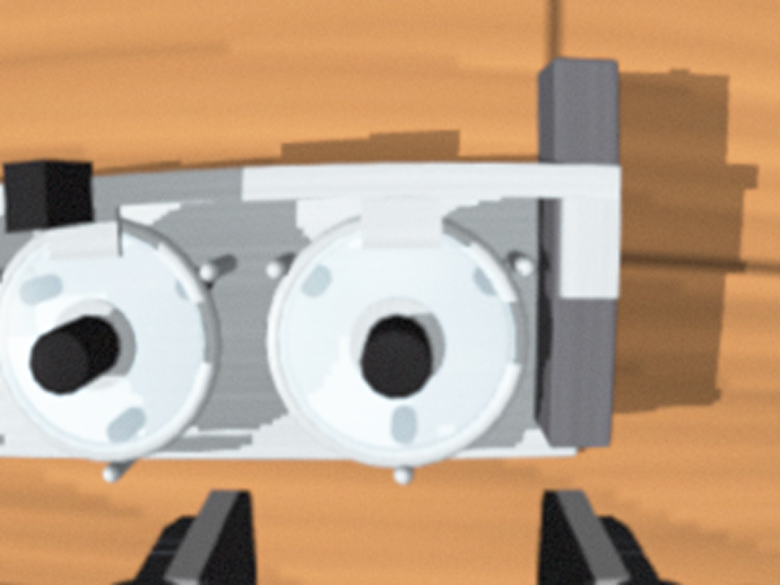

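View pics/scene32.png

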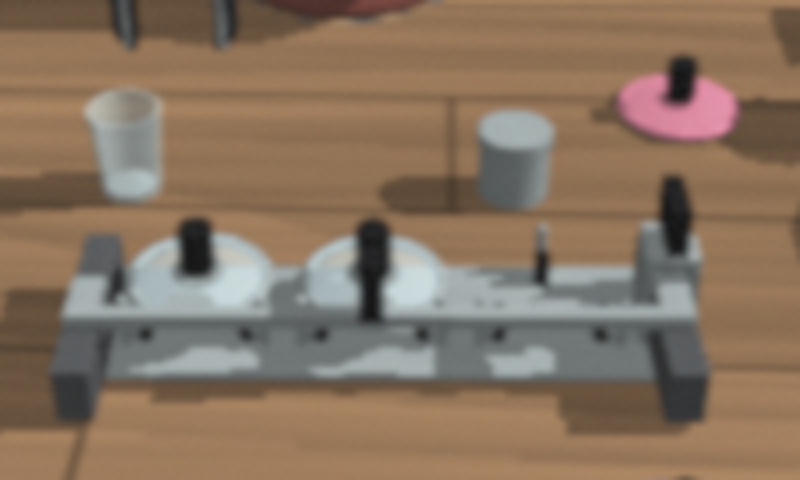

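Run:
```python
from h import *
st(); print(ticket.finish_job())
```

```text
{'t': np.float64(40.4), 'q': array([-0.2673, -0.0764,  1.7545,  0.0188,  1.439 ,  1.2757]), 'tool_pos': array([ 0.5712, -0.0741,  0.2234]), 'tool_rot': array([-2.2293,  2.1732, -0.0194]), 'contact_force': array([ 0.1162,  0.3971, -0.9967]), 'opening': np.float64(0.0518)}
the job is handed in; nothing more can be done
None
```

Both glass lids are in the holder, with the bar fully forward and the clamp knob tight. I handed the job in at about 40 s; it gave no verdict.

**What I did**
1. I loosened the knob by about 1.4 rad and slid the bar to its back stop.
2. I seated the two clear lids on the middle rest and the rest at the -y end. Only two were present; I left the blue and pink look-alikes alone.
3. I slid the bar to its front stop and turned the knob back until it met its stop.

**Last checks**
- **Lids:** in the wrist and scene pictures both lids sit level and centred between their prongs.
- **Bar and knob:** the bar's fingers reach over the lids' back edges and the knob is back in line with the holder. The bar stopped at the same tool position as its front stop earlier.
- **Arm:** it was clear of everything, with a contact force of about 1 N, which is sensor noise.

**What went wrong or disagreed**
- After the knob was tightened, the lid on the -y end rest had moved about 5 mm against two prongs. I re-centred it with a light grip on its knob, and the later pictures showed it centred.
- The bar started about 16 mm back, not fully forward. My first slide therefore pushed on the back stop with about 63 N and tilted the tool by 2.4°. I straightened the tool by pushing the bar against its front stop, then slid the bar back again before placing any lid.
- The top camera placed points about 3 mm off from the wrist camera, so I went by the wrist camera and the positions felt when gripping.
- I could not read pad forces directly. I judged the seating from the pictures and the tool height at contact.

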